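# Lever open the lid of a slide staining chamber with a spatula

### The arm

A 6-joint arm with a two-finger parallel gripper is mounted at the origin on the work surface. World frame = base frame: x ahead of the robot, y to its left, z up, the work surface at z = 0. Lengths are in mm, angles in rad, forces in N, time in s.
With the tool pointing down it reaches from about 325 to 775 mm from the base axis. Payload 9.3 kg.
Tool frame: the origin (TCP) lies midway between the tips of the shut fingers; the grasp point (between the pads) lies 19 mm behind it; z points along the fingers, y is the direction in which the jaws open and shut (so a half turn about z gives the same grasp; the last joint's range is limited). The gripper opens to 85 mm and grips with 20 to 120 N. Pads are 22 mm wide; open, the fingers measure 114 mm over their backs; the gripper's body (76 mm by 85 mm) begins 54 mm behind the grasp point. The pads swing forward as they close: fully open they stand 13 mm farther back than shut.
Start: joints at [1.166, 0.259, 0.021, 1.334, 0, 1.418], TCP at [137.033, 532.653, 231.279] pointing down, gripper open.
Joint ranges: [-3.04, 3.04], [-0.91, 1.82], [-1.04, 1.36], [-1.92, 1.95], [-1.52, 1.45], [-3.14, 3.14]. Speed limits (rad/s): [2.22, 2.22, 2.79, 3.14, 3.14, 3.14].

### API

Orientations are given as a unit quaternion [w, x, y, z].
In Python, from workcell import env gives the robot as it stands.
- The arm moves only by the tool apply_moves, never from a script. Its argument "targets" is a list of rows, each a list of 5 numbers: the shift along the world's x, y, z in mm, then the turn about the world's z in rad, then the finger opening in mm, from 0 to 85.4. In form: [[dx, dy, dz, spin, jaw], ...]. A call has 1 to 5 rows; each row is the pose to reach, as a shift and turn from the pose commanded when the call began; what a row does not reach only later rows make up. A row lasts 1/12 s, in which the tool goes at most 41.7 mm and 7.16 degrees, less where a joint would pass 70% of its speed; a pose out of reach is approached as far as the arm can. A call with a gripper value outside its range is refused whole. The fingers move at their own pace and stop on an object; the grip force is fixed at half the most. Time passes only in rows, so rows that repeat a pose let the fingers close. It gives the time, the measured TCP pose, the force and the opening at its end, in the units of the state.
- env.sense(): the state, without advancing time (a new reading comes with each control period).
- env.snapshot(name): name is "side" or "top"; returns a dict with "color" (400x640x3 uint8, red, green, blue), "K" (3x3 intrinsics, pixels), "rvec" (rotation vector, rad) and "tvec" (3), from world to camera coordinates, as OpenCV has them. Camera axes: x right, y down, z forward; pixel columns grow to the right and rows downward; lengths in mm; the calibration is good to about 2 mm. A picture is of the moment at which its call begins. There is no depth.
- env.job_done(): hands the job in, once; it reports no verdict.
The state is a dict: "t": time; "joint_pos": joint angles; "qvel": joint speeds; "tau": joint torques, N m; "tcp_pos": TCP position; "ee_rot": TCP orientation; "contact_force": force on the tool from outside, world axes, zero at the start; "moment": the same for the moment, N m; "finger_gap": finger opening in mm.
Only numpy, scipy, OpenCV 4.12 (cv2) and the standard library are available. Lean on these libraries where they do the work, as an engineer would, in place of code of your own. Each camera call takes 0.05 s, during which the arm holds its last target.

### The job

Open the staining chamber: take the spatula from its rest, slip the blade steeply down through the finger recess at the front of the lid and lever the lid's edge up out of its spring catches with the blade, then swing the lid gently right back until it stays open by itself. Do not let anything touch the glass slides inside or disturb the rack, jar and bottle standing around. Finish with the spatula lying flat in both cradles of its rest again, blade pointing the same way as before.

Things in the scene. Friction and masses are not known exactly. Their poses are not given: they have to be found in the camera images.
- chamber: Staining chamber, low black box that does not move: 175 mm deep (x), 240 wide (y), 48 high. Origin under its centre, z up; front faces its -x, lid hinged along its rear (+x). Walls 4 mm thick, rim flush with the closed lid's top. Inside, behind the front wall, an empty gutter 42 mm deep runs back 46 mm to a dam wall that carries the lid.
- recess (a point): Inner top edge of the chamber's front wall (the blade's fulcrum), midway along it, 48 mm up; axes as chamber. From here the finger recess, a gap 100 mm wide (50 either side), reaches 16 mm in +x to the lid's front edge. The blade gets in under the lid only when it slopes down by more than about 22 degrees from level; 35 to 50 suits.
- lid_hinge (a point): Point on the chamber: middle of the lid's hinge axis, which runs along the chamber's y, 48 mm above the bench and 165.5 mm in +x from the recess point.
- lid (a joint): Lid angle: 0 closed, grows as the front edge swings up and back, 1.85 at the stop. Grey plate 4 mm thick, 229 wide, 0.22 kg. Two spring ball catches hold it shut, taking about 7 N at the front edge, until that edge has risen about 5 mm. Then it is free but falls shut unless carried past upright (1.57), when it falls on to the stop; the hinge is lightly damped.
- lid_edge (a point): Point on the lid: lower corner of its front edge in the middle of the recess, 44 mm above the bench when closed, 149.5 mm from the hinge axis (163.5 mm either side of the recess). The closed lid's top is level with the hinge axis, its underside 4 mm lower. Open, the lid reaches 212 mm above the bench.
- slides: Seven glass slides lying side by side on rails inside the chamber, under the lid, 76 by 206 mm in all; origin under their centre, 21 mm above the bench; their near ends are 69.5 mm in +x from the recess point, behind the dam.
- spatula_balance (a point): Steel spatula: its balance point, centre of the handle's section. 0.13 kg, the handle is the heavy end: 110 mm long, 18 wide (y), 14 high (z), from 75 mm behind (-x) to 35 mm ahead of this point; then a flat blade 100 mm long, 20 wide, 2 thick at mid-height. x points to the blade's tip, z up as it lies.
- spatula_tip (a point): Middle of the end of the spatula's blade, 135 mm in +x from the balance point, same axes.
- rest: Grey plastic spatula rest that does not move: base 150 (x) by 56 (y) by 6 mm, origin under its centre, z up. Cradles 8 mm thick: at x = -58 mm for the handle, floor 35 mm up; at x = +62 mm for the blade, floor 41 mm up; 28 mm wide between flared horns 11 mm high. The spatula lies with its balance point above the origin, 42 mm above the bench, blade to +x.
- slide_rack: Bystander: black slide rack with slides standing in it, 100 by 50 mm, 68 mm high; origin under its centre.
- stain_jar: Bystander: glass staining jar, 62 mm across, 85 mm high; origin under its centre.
- dropper: Bystander: brown bottle with black cap, 40 mm across, 95 mm high; origin under its centre.
Mind the look-alikes: they are no part of the job. There is more than one size of the rest; the one meant has the size given above.

How it is judged:
By the outcome, as a careful person would: the job done as asked, in the order asked, and still so for the second after the job is handed in, with the robot touching nothing.
It also fails if it takes over 61 s, if anything falls off the work surface, if the arm or the gripper's body presses on something with over 40 N, if the wrist force passes 120 N, or if a joint passes its speed limit or range.

## Working session

There is one attempt and no reset: what is moved stays moved. The work goes in short steps, Python scripts to look and compute and a tool call to move; the robot and the scene stay as the last step left them, time stands still between calls to the robot, and variables do not carry over. Pictures are saved under pics/ and viewed, and the job is handed in when it is done.

Besides the shell and the picture viewer there is one more tool, called after ">>>" as name(argument=value, ...) on one line, values as JSON. apply_moves: Moves the arm, as the interface text tells. Its arguments: {"type":"object","properties":{"targets":{"type":"array","items":{"type":"array","items":{"type":"number"}}}},"required":["targets"]}

```bash
mkdir -p pics; ls -la; python3 - <<'E'
from workcell import env
import cv2
print(env.sense())
for n in("side","top"):
    s=env.snapshot(n); cv2.imwrite(f"pics/{n}0.png",s["color"][:,:,::-1]); print(n,s["K"],s["rvec"],s["tvec"])
E
```

```text
total 12
drwxr-xr-x  3 agent agent 4096 Dec  7 07:04 .
drwxr-xr-x 23 root  root  4096 Dec  7 07:04 ..
drwxr-xr-x  2 agent agent 4096 Dec  7 07:04 pics
{'t': 0.0, 'joint_pos': array([ 1.16637413e+00,  2.59203897e-01,  2.07552041e-02,  1.33374991e+00,
       -2.65035839e-05,  1.41818643e+00]), 'qvel': array([ 0.00063075,  0.00109251,  0.00016191,  0.0012018 , -0.00060449,
        0.00112085]), 'tau': array([-2.87111703e-03, -5.55642235e+01,  3.44529927e+01,  1.38570470e-02,
       -3.61264692e-04,  1.50825929e-05]), 'tcp_pos': array([136.93457944, 532.36804376, 230.65725637]), 'ee_rot': array([-1.80022205e-04,  1.25573726e-01,  9.92084043e-01, -6.77762695e-04]), 'contact_force': array([-0.24847806, -0.09563265,  0.36672109]), 'moment': array([-0.01033642,  0.00891812, -0.03961745]), 'finger_gap': 85.52290896289618}
side [[442.94948862   0.         328.92306366]
 [  0.         442.94948862 210.09058379]
 [  0.           0.           1.        ]] [ 2.14398798 -0.43660544  0.19850319] [-482.12868187  226.39324141  993.29105582]
top [[465.26665377   0.         325.84639596]
 [  0.         465.26665377 202.40484501]
 [  0.           0.           1.        ]] [ 2.14778014 -2.21268267  0.10620725] [ 114.91244117  532.18141781 1240.61998821]
```

View pics/side0.png

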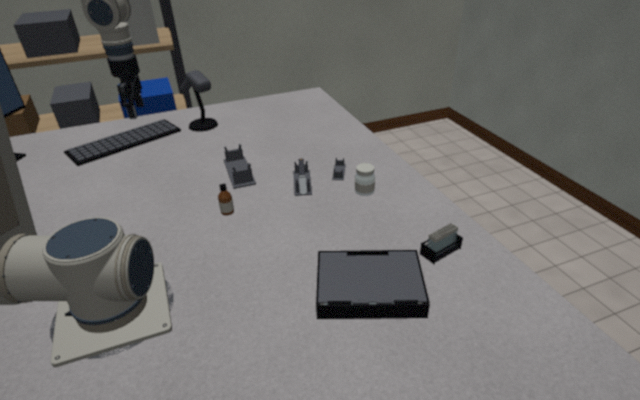

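View pics/top0.png

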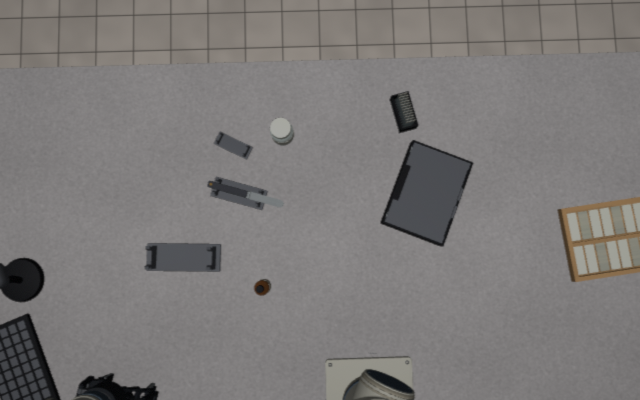

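```bash
cat > h.py <<'E'
import cv2,numpy as np
from workcell import env
def crop(img,x,y,w,h,k,name):
    c=img[y:y+h,x:x+w]; cv2.imwrite("pics/"+name,cv2.resize(c,None,fx=k,fy=k,interpolation=cv2.INTER_CUBIC))
def back(s,px,z):
    R=cv2.Rodrigues(s["rvec"])[0]; t=np.ravel(s["tvec"]); C=-R.T@t
    d=R.T@np.linalg.solve(s["K"],[px[0],px[1],1.]); return C+d*(z-C[2])/d[2]
def proj(s,P):
    return cv2.projectPoints(np.float64(P).reshape(-1,1,3),s["rvec"],s["tvec"],s["K"],None)[0].reshape(-1,2)
E
python3 - <<'E'
import cv2
from h import crop
t=cv2.imread("pics/top0.png"); s=cv2.imread("pics/side0.png")
crop(t,195,120,110,100,7,"a.png"); crop(t,370,130,110,120,5,"b.png")
crop(s,280,145,110,60,7,"c.png"); crop(s,305,230,170,100,4.5,"d.png")
E
```

```text
(no output)
```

View pics/a.png

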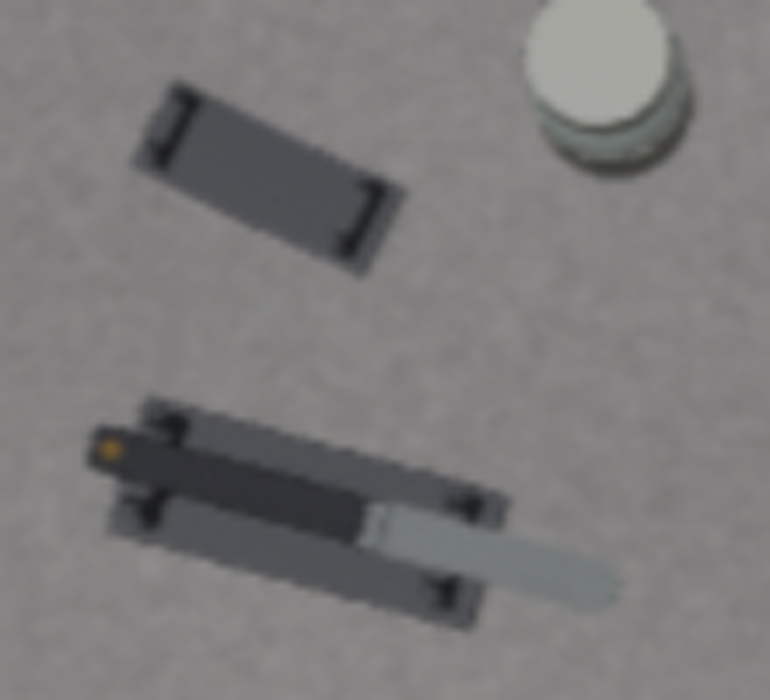

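View pics/b.png

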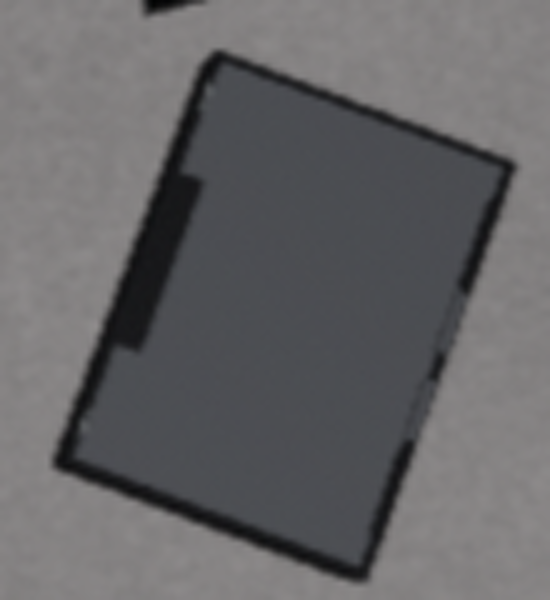

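View pics/c.png

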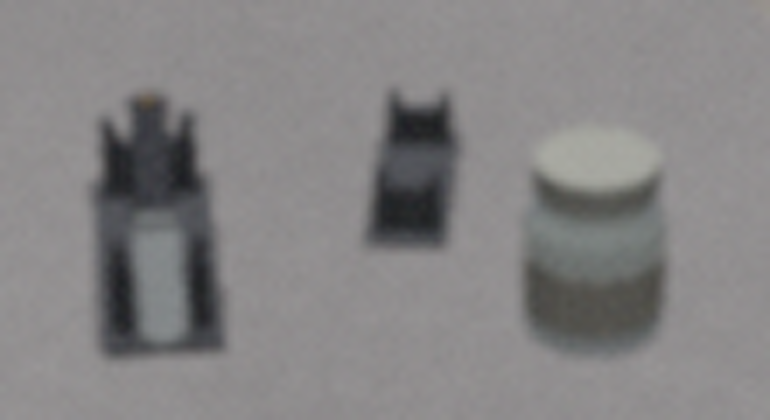

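View pics/d.png

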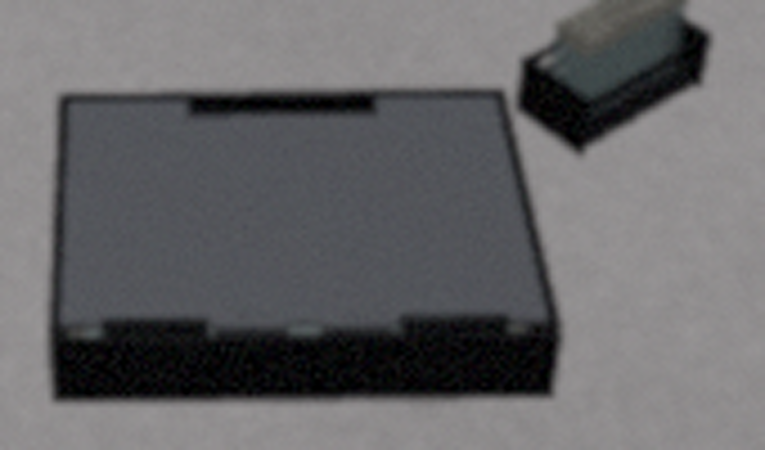

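```bash
cat > fit.py <<'E'
from h import *
from scipy.optimize import least_squares
S={n:env.snapshot(n) for n in("side","top")}
def un(p,x0,y0,k): return np.array([(p[0]+.5)/k-.5+x0,(p[1]+.5)/k-.5+y0])
def fit(obs,z0=0,g=(400,0,0)):
    # obs: (cam,px,local pt)
    def f(v,full=False):
        c,s=np.cos(v[2]),np.sin(v[2]); r=[]
        for cam,px,P in obs:
            W=[v[0]+c*P[0]-s*P[1],v[1]+s*P[0]+c*P[1],P[2]]
            r+=list(proj(S[cam],W)[0]-px)
        return np.array(r)
    o=least_squares(f,g,loss='soft_l1'); return o.x,f(o.x).reshape(-1,2)
B=lambda *p:un(p,370,130,5); D=lambda *p:un(p,305,230,4.5); A=lambda *p:un(p,195,120,7); C=lambda *p:un(p,280,145,7)
X,Y=87.5,120
topo=[("top",B(213,50),(-X,Y,48)),("top",B(516,163),(X,Y,48)),("top",B(366,582),(X,-Y,48)),("top",B(55,466),(-X,-Y,48))]
sido=[("side",D(60,94),(-X,-Y,48)),("side",D(503,91),(-X,Y,48)),("side",D(557,325),(X,Y,48)),("side",D(52,330),(X,-Y,48)),("side",D(55,400),(X,-Y,0)),("side",D(551,396),(X,Y,0))]
np.set_printoptions(precision=3,suppress=True)
if __name__=="__main__":
    for o in(topo,sido,topo+sido):
        v,r=fit(o,g=(400,-100,-1.9)); print("chamber",v); print(r.round(1).tolist())
    ro=[("top",A(150,397),(-75,28,6)),("top",A(512,497),(75,28,6)),("top",A(473,630),(75,-28,6)),("top",A(108,534),(-75,-28,0))]
    rs=[("side",C(104,353),(75,-28,0)),("side",C(222,348),(75,28,0))]
    for o in(ro,ro+rs):
        v,r=fit(o,g=(450,250,-1.9)); print("rest",v); print(r.round(1).tolist())
    so=[("top",A(97,425),(-75,9,49)),("top",A(87,464),(-75,-9,49)),("top",A(621,591),(135,0,43)),("top",A(365,525),(35,0,46))]
    v,r=fit(so,g=(450,250,-1.9)); print("spat",v,r.round(1).tolist())
    for nm,c in(("small",[(180,80),(407,190),(362,277),(132,165)]),):
        P=[back(S["top"],A(*p),6) for p in c]; print(nm,[np.linalg.norm(P[i]-P[i-1]) for i in range(4)])
    for nm,px,z in(("jar",A(597,60),85),("dropper",(262,287),95),("rack",(404,112),50)): print(nm,back(S["top"],px,z))
E
python3 fit.py
```

```text
chamber [ 552.33  -172.165   -8.25 ]
[[-0.4, -0.1], [0.0, 0.3], [0.1, 0.2], [0.3, -0.3]]
chamber [ 553.499 -167.275   16.882]
[[-0.2, -0.8], [0.2, -1.4], [1.2, 0.3], [-0.7, 0.3], [-0.5, 0.2], [0.1, 0.0]]
chamber [ 552.641 -169.621    4.317]
[[-1.4, -0.2], [-0.9, 0.2], [-0.9, 0.1], [-0.7, -0.4], [-0.2, -0.1], [0.4, -0.8], [1.5, 1.1], [-0.6, 1.3], [-0.4, 1.1], [0.4, 0.9]]
rest [569.94  337.682  16.982]
[[-0.5, -0.2], [0.1, -0.2], [0.1, 0.4], [0.3, -0.1]]
rest [569.645 338.474 444.233]
[[-0.7, -0.2], [-0.2, 0.1], [-0.3, 0.6], [-0.0, -0.1], [0.1, 2.2], [1.4, 1.7]]
spat [571.799 341.646  86.094] [[-0.1, -0.4], [-0.6, 0.5], [0.1, 0.3], [0.5, -0.4]]
small [np.float64(38.968201710597235), np.float64(101.0754882620992), np.float64(39.04066665294223), np.float64(102.25997779303884)]
jar [728.506 214.126  85.   ]
dropper [320.006 266.889  95.   ]
rack [ 772.458 -119.68    50.   ]
```

>>> apply_moves(targets=[[427.6,-212.7,-100,1.522,85],[427.6,-212.7,-100,1.522,85],[427.6,-212.7,-100,1.522,85],[427.6,-212.7,-100,1.522,85],[427.6,-212.7,-100,1.522,85]])

```text
t: 0.62
tcp_pos: [305.5, 449.1, 191.9]
ee_rot: [0.0, -0.162, 0.987, 0.0]
contact_force: [0.3, 0.6, -0.3]
finger_gap: 85.1
```

>>> apply_moves(targets=[[259,-129.2,-60,0.945,85],[259,-129.2,-60,0.945,85],[259,-129.2,-60,0.945,85],[259,-129.2,-60,0.945,85],[259,-129.2,-60,0.945,85]])

```text
t: 1.03
tcp_pos: [481.5, 361.3, 151.1]
ee_rot: [-0.0, -0.447, 0.894, 0.0]
contact_force: [0.5, 0.8, -0.1]
finger_gap: 84.9
```

>>> apply_moves(targets=[[0,0,0,0.3,85],[0,0,0,0.3,85],[0,0,0,0.3,85]])

```text
t: 1.28
tcp_pos: [480.8, 361.6, 150.7]
ee_rot: [-0.001, -0.576, 0.818, 0.0]
contact_force: [-0.8, 1.2, 0.3]
finger_gap: 84.8
```

```bash
cat > st.py <<'E'
from h import *
def st():
    s=env.sense(); q=s["ee_rot"]; 
    print("t",round(s["t"],2),"tcp",s["tcp_pos"].round(1),"yawY",round(float((2*np.arctan2(q[2],q[1])-np.pi/2)%np.pi),3),"gap",round(s["finger_gap"],1),"F",s["contact_force"].round(1),"M",s["moment"].round(2),"q",s["joint_pos"].round(2))
if __name__=="__main__": st()
E
python3 st.py
```

```text
t 1.28 tcp [480.8 361.6 150.7] yawY 2.798 gap 84.8 F [-0.8  1.2  0.3] M [ 0.02  0.03 -0.03] q [ 0.51  0.38 -0.01  1.18  0.   -0.72]
```

>>> apply_moves(targets=[[83.8,-41.7,-80,0.043,50],[83.8,-41.7,-80,0.043,50],[83.8,-41.7,-80,0.043,50],[83.8,-41.7,-80,0.043,50],[83.8,-41.7,-80,0.043,50]])

```text
t: 1.7
tcp_pos: [564.1, 319.3, 69.1]
ee_rot: [-0.002, -0.59, 0.807, 0.001]
contact_force: [-0.3, -0.1, 1.1]
finger_gap: 50.1
```

```bash
python3 st.py; python3 - <<'E'
from h import *
for n in("side","top"):
    s=env.snapshot(n); cv2.imwrite(f"pics/{n}1.png",s["color"][:,:,::-1])
    crop(s["color"][:,:,::-1],*((195,130,120,90,5) if n=="top" else (255,90,130,110,5)),f"{n}1c.png")
E
```

```text
t 1.7 tcp [564.1 319.3  69.1] yawY 2.833 gap 50.1 F [-0.3 -0.1  1.1] M [ 0.03  0.03 -0.01] q [ 0.39  0.51 -0.01  1.05  0.   -0.88]
```

View pics/top1c.png

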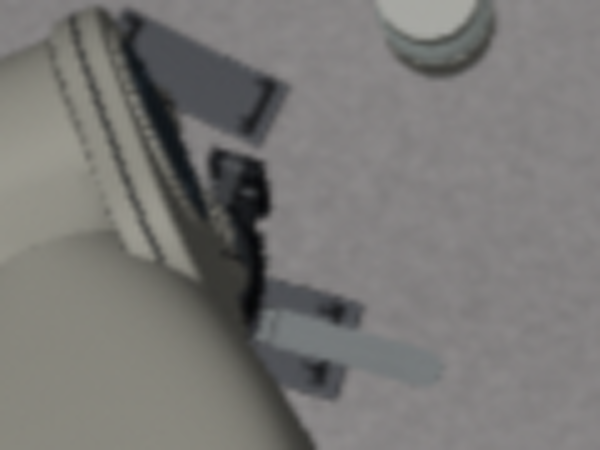

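View pics/side1c.png

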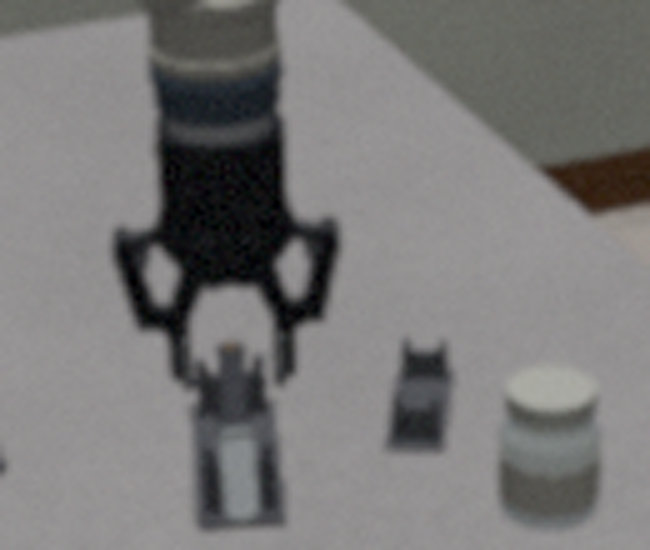

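>>> apply_moves(targets=[[0,0,-30,0.008,50],[0,0,-47,0.008,50],[0,0,-47,0.008,50],[0,0,-47,0.008,10],[0,0,-47,0.008,10]])

```text
t: 2.22
tcp_pos: [564.2, 321.7, 26.5]
ee_rot: [0.001, -0.595, 0.804, -0.0]
contact_force: [-0.2, 0.4, 1.0]
finger_gap: 26.6
```

>>> apply_moves(targets=[[0,0,0,0,10],[0,0,0,0,10],[0,0,0,0,10],[0,0,0,0,10]])

```text
t: 2.55
tcp_pos: [564.6, 321.6, 26.8]
ee_rot: [0.002, -0.594, 0.804, -0.0]
contact_force: [-0.8, 1.1, 7.4]
finger_gap: 16.9
```

```bash
python3 st.py; python3 - <<'E'
from h import *
for n in("side",):
    s=env.snapshot(n); 
    crop(s["color"][:,:,::-1],*((195,130,120,90,5) if n=="top" else (255,90,130,110,5)),f"{n}2c.png")
E
```

```text
t 2.55 tcp [564.6 321.6  26.8] yawY 2.844 gap 16.9 F [-0.8  1.1  7.4] M [0.2  0.4  0.05] q [ 0.39  0.54 -0.07  0.95  0.   -0.88]
```

View pics/side2c.png

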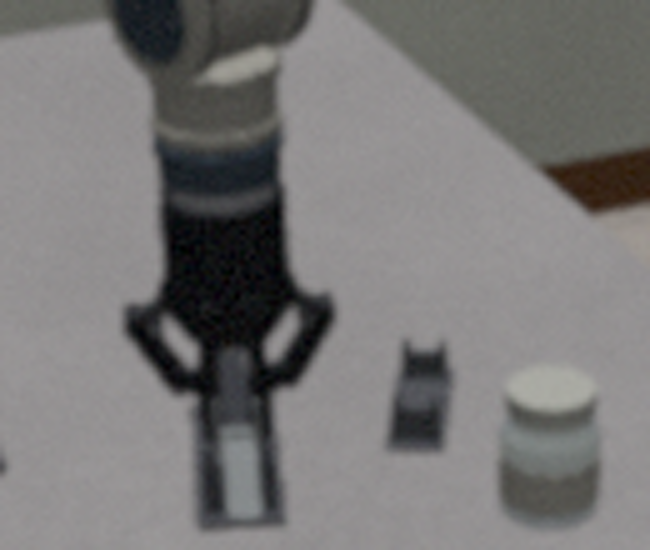

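>>> apply_moves(targets=[[0,0,10,0,10],[0,0,30,0,10],[0,0,60,0,10],[0,0,60,0,10]])

```text
t: 2.93
tcp_pos: [566.2, 321.8, 91.0]
ee_rot: [0.004, -0.594, 0.804, -0.001]
contact_force: [0.5, -0.1, -0.4]
finger_gap: 17.0
```

```bash
python3 st.py; python3 - <<'E'
from h import *
for n in("side","top"):
    s=env.snapshot(n); 
    crop(s["color"][:,:,::-1],*((195,130,120,90,5) if n=="top" else (255,90,130,110,5)),f"{n}3c.png")
E
```

```text
t 2.93 tcp [566.2 321.8  91. ] yawY 2.844 gap 17.0 F [ 0.5 -0.1 -0.4] M [-0.01 -0.07  0.03] q [ 0.39  0.49  0.01  1.09 -0.   -0.88]
```

View pics/side3c.png

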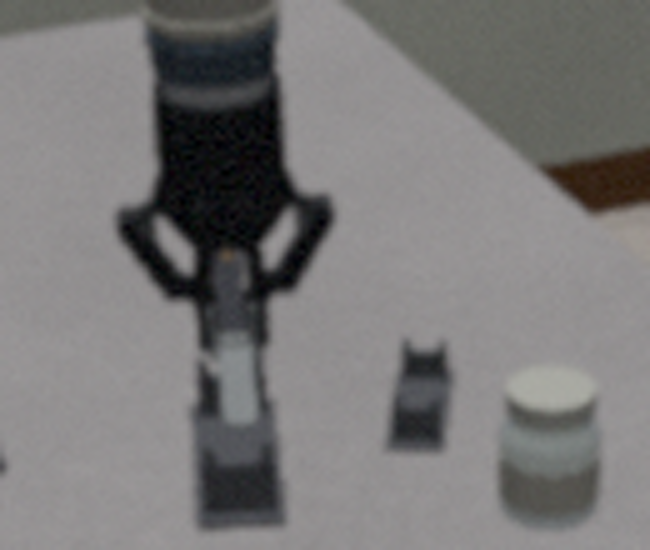

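View pics/top3c.png

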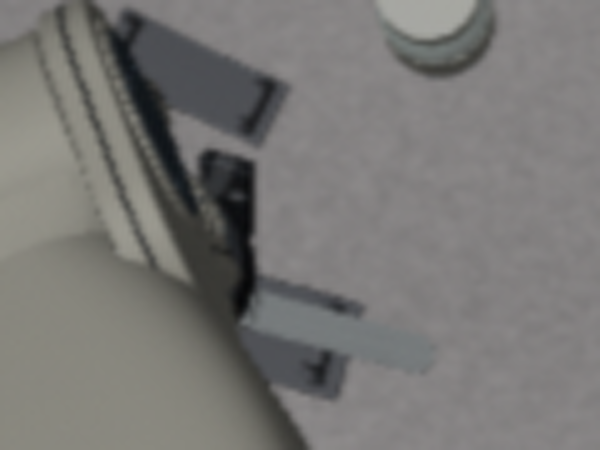

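```bash
cat > sp.py <<'E'
from h import *
from scipy.optimize import least_squares
def sp(obs,S,p0,yaw):
    """obs (cam,px,local); p0 balance guess; fit balance xyz, pitch(down+); weak prior"""
    def W(v,P):
        c,s=np.cos(yaw),np.sin(yaw); a=v[3]
        x=P[0]*np.cos(a)+P[2]*-np.sin(a)*-1*1 if False else P[0]*np.cos(a)+P[2]*np.sin(a)
        z=-P[0]*np.sin(a)+P[2]*np.cos(a)
        return np.array([v[0]+c*x-s*P[1],v[1]+s*x+c*P[1],v[2]+z])
    def f(v):
        return np.concatenate([proj(S[c],W(v,P))[0]-px for c,px,P in obs]+[(v[:3]-p0)/20])
    o=least_squares(f,[*p0,0.1]); return o.x,f(o.x),W
E
python3 - <<'E'
from sp import *
S={n:env.snapshot(n) for n in("side","top")}
un=lambda p,x0,y0,k:np.array([(p[0]+.5)/k-.5+x0,(p[1]+.5)/k-.5+y0])
d=back(S["top"],un((111,449),195,120,7),49); print("dot",d, (d[:2]-[570.5,340])@[-0.2956,-.9553])
C=lambda *p:un(p,255,90,5); T=lambda *p:un(p,195,130,5)
yaw=2.844+np.pi/2
obs=[("side",C(227,254),(-68,0,7)),("side",C(240,422),(135,0,0)),("side",C(235,333),(35,0,1)),("top",T(434,358),(135,0,0))]
v,r,W=sp(obs,S,np.array([566.2+6,321.8+19,110]),yaw); print(v,np.degrees(v[3]),r.round(1))
E
```

```text
dot [592.10368127 405.21755     49.        ] -68.68837370032037
[ 5.72186268e+02  3.41148448e+02  1.13234694e+02 -5.66859032e-03] -0.32478630134295294 [ 0.1 -0.3  0.5 -0.4 -0.1  0.6 -0.1  0.4 -0.   0.   0.2]
```

>>> apply_moves(targets=[[-42,-131,0,0,10],[-42,-131,0,0,10],[-42,-131,0,0,10],[-42,-131,-40,0,10],[-42,-131,-50,0,10]])

```text
t: 3.55
tcp_pos: [518.6, 186.5, 31.0]
ee_rot: [-0.003, -0.593, 0.805, 0.001]
contact_force: [-1.2, -4.0, 4.9]
finger_gap: 16.6
```

```bash
python3 st.py; python3 - <<'E'
from h import *
for n in("side","top"):
    s=env.snapshot(n); 
    crop(s["color"][:,:,::-1],220,120,160,120,5,f"{n}4c.png")
E
```

```text
t 3.55 tcp [518.6 186.5  31. ] yawY 2.84 gap 16.6 F [-1.2 -4.   4.9] M [-0.29  0.13  0.03] q [ 0.19  0.4  -0.32  0.86 -0.   -1.08]
```

View pics/side4c.png

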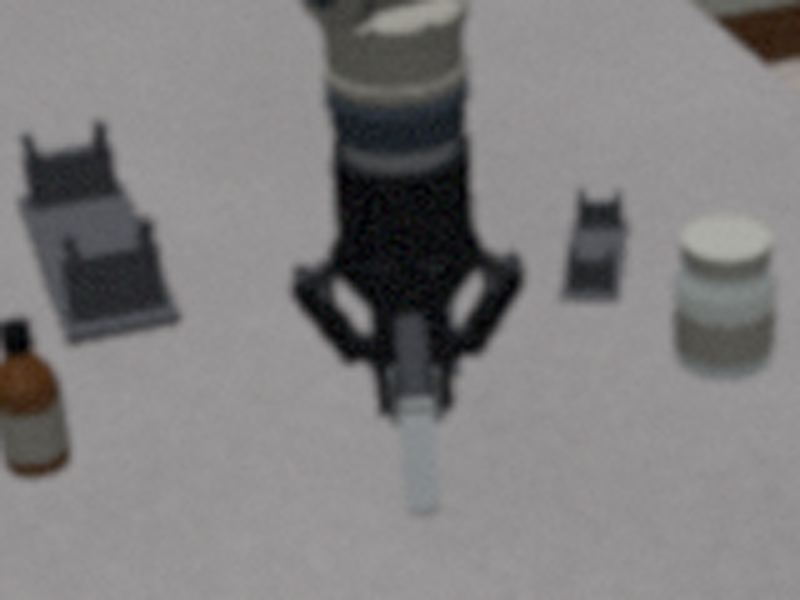

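View pics/top4c.png

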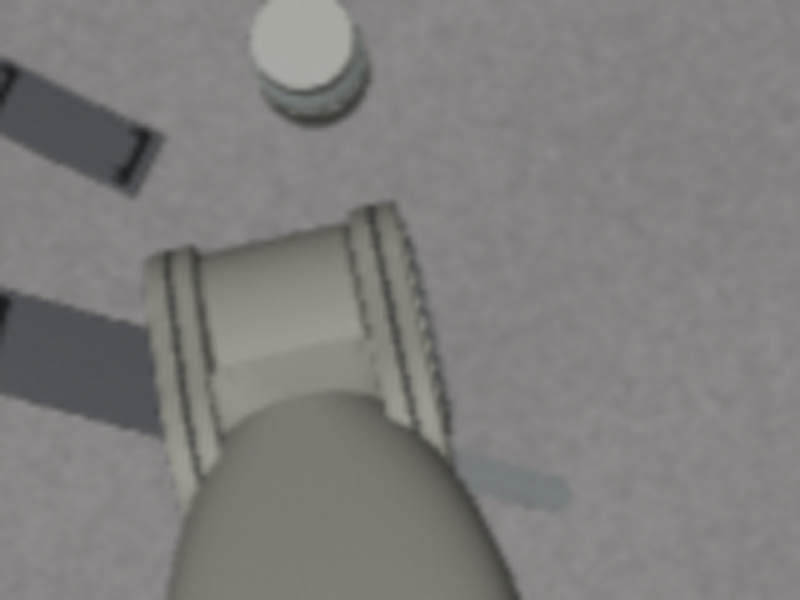

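>>> apply_moves(targets=[[0,0,0,0,10],[0,0,0,0,10]])

```text
t: 3.82
tcp_pos: [522.8, 191.0, 35.2]
ee_rot: [0.001, -0.595, 0.804, -0.0]
contact_force: [0.6, -0.9, -1.0]
finger_gap: 17.1
```

```bash
python3 st.py
```

```text
t 3.82 tcp [522.8 191.   35.2] yawY 2.845 gap 17.1 F [ 0.6 -0.9 -1. ] M [-0.03  0.05  0.01] q [ 0.2   0.4  -0.3   0.87  0.   -1.07]
```

>>> apply_moves(targets=[[0,0,-5,0,10],[0,0,-9,0,10],[0,0,-13,0,10],[0,0,-17,0,10],[0,0,-20,0,10]])

```text
t: 4.23
tcp_pos: [523.0, 190.7, 15.1]
ee_rot: [0.001, -0.595, 0.804, -0.0]
contact_force: [-0.7, 0.6, 5.1]
finger_gap: 16.6
```

```bash
python3 st.py; python3 - <<'E'
from h import *
for n in("side","top"):
    s=env.snapshot(n); 
    crop(s["color"][:,:,::-1],220,120,160,120,5,f"{n}5c.png")
E
```

```text
t 4.23 tcp [523.  190.7  15.1] yawY 2.844 gap 16.6 F [-0.7  0.6  5.1] M [ 0.28 -0.12 -0.04] q [ 0.2   0.42 -0.33  0.82  0.   -1.07]
```

View pics/side5c.png

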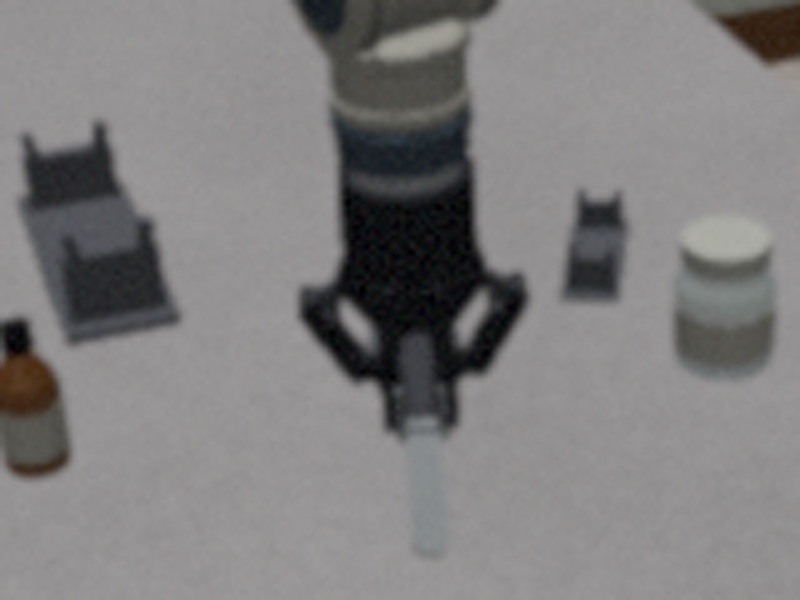

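>>> apply_moves(targets=[[0,0,-3,0,10],[0,0,-3,0,10],[0,0,25,0,10],[20,-30,55,-0.05,10],[40,-60,60,-0.1,10]])

```text
t: 4.75
tcp_pos: [562.1, 131.5, 77.9]
ee_rot: [0.001, -0.554, 0.832, -0.001]
contact_force: [2.2, 1.1, -1.0]
finger_gap: 16.6
```

>>> apply_moves(targets=[[20,-30,0,0,10],[40,-60,0,0,10],[55,-83,0,0,10],[65,-98,0,0,10],[69,-104,0,0,10]])

```text
t: 5.17
tcp_pos: [631.9, 23.8, 73.9]
ee_rot: [-0.0, -0.553, 0.833, -0.0]
contact_force: [0.4, 0.2, -1.3]
finger_gap: 16.7
```

```bash
python3 st.py; python3 - <<'E'
from h import *
s=env.snapshot("side");crop(s["color"][:,:,::-1],300,100,170,200,3.5,"side6c.png")
s=env.snapshot("top");crop(s["color"][:,:,::-1],300,100,170,160,4.5,"top6c.png")
E
```

```text
t 5.17 tcp [631.9  23.8  73.9] yawY 2.742 gap 16.7 F [ 0.4  0.2 -1.3] M [-0.01  0.07  0.01] q [-0.09  0.48 -0.05  1.04 -0.   -1.27]
```

View pics/side6c.png

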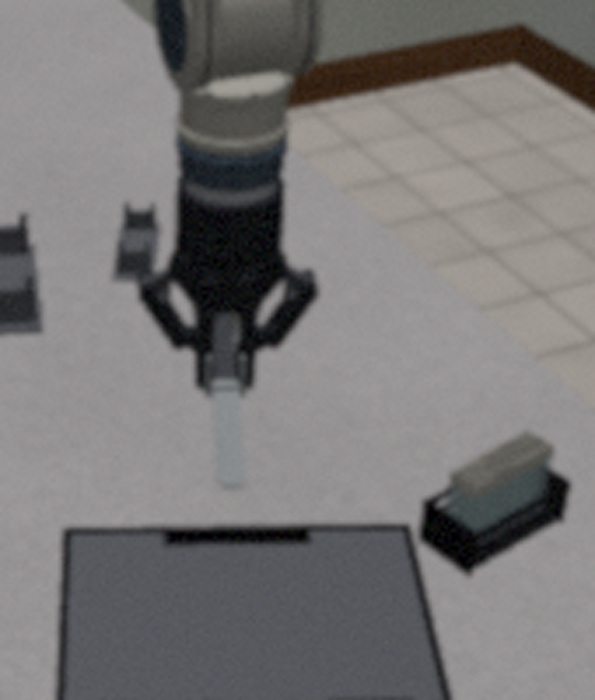

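View pics/top6c.png

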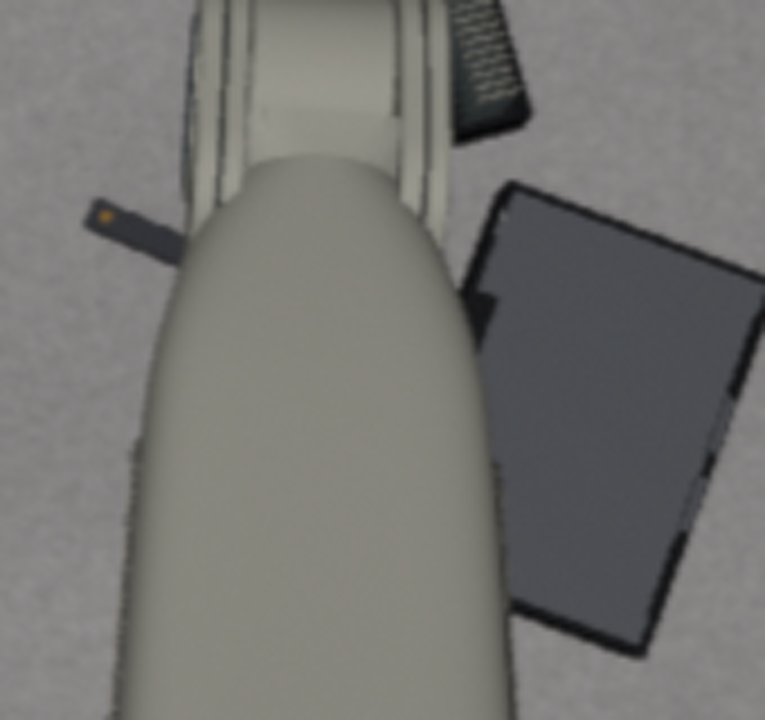

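```bash
cat > f6.py <<'E'
from sp import *
S={n:env.snapshot(n) for n in("side","top")}
un=lambda p,x0,y0,k:np.array([(p[0]+.5)/k-.5+x0,(p[1]+.5)/k-.5+y0])
C=lambda *p:un(p,300,100,3.5); T=lambda *p:un(p,300,100,4.5)
def rep(obs,u=np.array([np.cos(-1.967),np.sin(-1.967)]),xg=20):
    s=env.sense(); q=s["ee_rot"]; yaw=(2*np.arctan2(q[2],q[1])-np.pi/2)%np.pi+np.pi/2
    t=s["tcp_pos"]; g=np.array([t[0],t[1],t[2]+15])
    # grip fixed: fit only pitch & local grip x
    from scipy.optimize import least_squares
    d=np.array([np.cos(yaw),np.sin(yaw)])
    def W(v,P):
        a=v[0]; x=P[0]-v[1]; z=P[2]
        h=x*np.cos(a)+z*np.sin(a); zz=-x*np.sin(a)+z*np.cos(a)
        return np.array([*(g[:2]+d*h+np.array([-d[1],d[0]])*v[2]),g[2]+zz+v[3]])
    f=lambda v:np.concatenate([proj(S[c],W(v,P))[0]-px for c,px,P in obs]+[[(v[1]-20)/3,v[2]/2,v[3]/2]])
    o=least_squares(f,[.2,20,0,0]); v=o.x
    tip=W(v,(135,0,0)); print("pitch",np.degrees(v[0]).round(1),"xg,dy,dz",v[1:].round(1),"tip",tip.round(1),"yaw",(yaw-2*np.pi).round(3),"res",f(v).round(1))
    rec=np.array([552.5,-170.5])-83.5*u; e=tip[:2]-rec
    print("tip rel recess: x",(e@u).round(1),"y",(e@[-u[1],u[0]]).round(1),"z",tip[2].round(1))
    return v,W
E
python3 - <<'E'
from f6 import *
rep([("side",C(231,487),(135,0,0)),("side",C(227,384),(35,0,1)),("side",C(228,321),(-68,0,7)),("top",T(106,216),(-68,0,7))])
E
```

```text
pitch 0.8 xg,dy,dz [16.2  3.7 -3.1] tip [587.5 -84.1  84.4] yaw -1.968 res [ 1.5 -2.1  0.2  2.4 -2.3 -3.4 -0.2  2.2 -1.3  1.9 -1.6]
tip rel recess: x -9.7 y -1.1 z 84.4
```

```bash
sed -i 's#\[\[(v\[1\]-20)/3,v\[2\]/2,v\[3\]/2\]\]#[[(v[1]-20)/3,v[2]/6,v[3]/6]]#' f6.py; python3 - <<'E'
from f6 import *
side=[("side",C(231,487),(135,0,0)),("side",C(227,384),(35,0,1)),("side",C(228,314),(-75,0,7))]
rep(side)
rep(side[:2]+[("top",T(106,216),(-68,0,7))])
rep(side+[("top",T(106,216),(-68,0,7))])
E
python3 - <<'E'
import cv2
i=cv2.imread("pics/side6c.png"); c=i[290:510,150:310]; cv2.imwrite("pics/z.png",cv2.resize(c,None,fx=2.7,fy=2.7,interpolation=cv2.INTER_CUBIC))
E
```

```text
pitch 0.5 xg,dy,dz [18.7  4.2 -7.5] tip [589.1 -81.7  81. ] yaw -1.967 res [ 1.6 -1.7  0.2  3.  -2.4 -1.9 -0.4  0.7 -1.2]
tip rel recess: x -12.5 y -0.5 z 81.0
pitch 10.6 xg,dy,dz [19.5  2.8  4.3] tip [588.9 -78.6  72.6] yaw -1.967 res [ 0.8  0.3 -0.3 -0.1 -0.7  0.6 -0.2  0.5  0.7]
tip rel recess: x -15.3 y -1.9 z 72.6
pitch 0.8 xg,dy,dz [18.1  5.5 -6.7] tip [590.  -82.7  81.2] yaw -1.967 res [ 2.1 -1.6  0.7  2.9 -1.9 -2.2 -0.7  1.5 -0.6  0.9 -1.1]
tip rel recess: x -12.0 y 0.7 z 81.2
```

View pics/z.png

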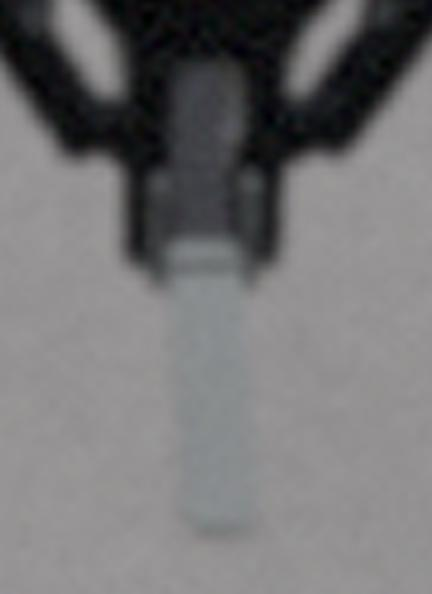

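>>> apply_moves(targets=[[0,0,-20,0,10],[0,0,-34,0,10],[0,0,-34,0,10],[-2,-4.6,-34,0,10],[-3.5,-8.3,-34,0,10]])

```text
t: 5.88
tcp_pos: [627.4, 17.9, 41.4]
ee_rot: [0.0, -0.554, 0.833, -0.0]
contact_force: [-0.3, -0.2, -1.4]
finger_gap: 16.7
```

>>> apply_moves(targets=[[-1.2,-2.8,0,0,10],[-2.3,-5.5,0,0,10],[-3.5,-8.3,0,0,10],[-4.6,-11,0,0,10],[-5.4,-12.9,0,0,10]])

```text
t: 6.3
tcp_pos: [624.5, 8.7, 42.3]
ee_rot: [0.005, -0.554, 0.832, 0.002]
contact_force: [10.4, 31.9, 5.7]
finger_gap: 17.0
```

```bash
python3 st.py; python3 - <<'E'
from h import *
s=env.snapshot("side");crop(s["color"][:,:,::-1],310,170,130,110,5.5,"side7c.png")
E
```

```text
t 6.3 tcp [624.5   8.7  42.3] yawY 2.746 gap 17.0 F [10.4 31.9  5.7] M [ 6.21 -1.94 -0.3 ] q [-0.13  0.49 -0.13  0.95  0.01 -1.3 ]
```

View pics/side7c.png

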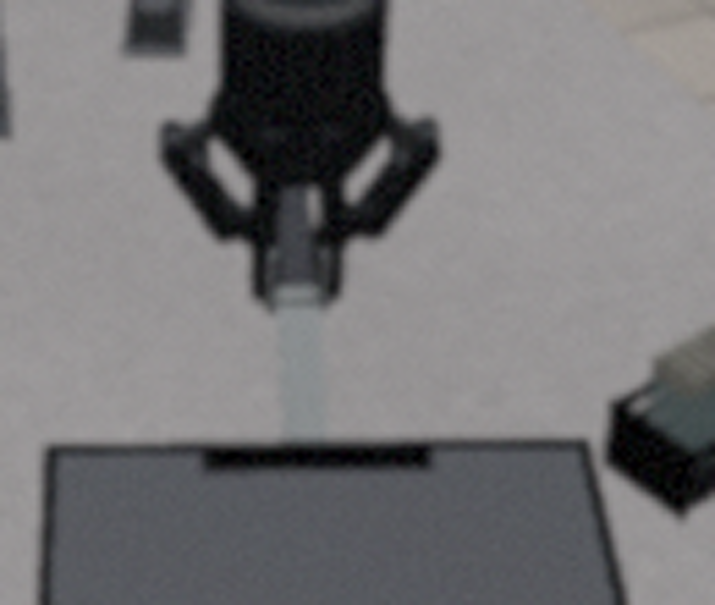

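>>> apply_moves(targets=[[-0.8,-1.8,0,0,10],[-1.6,-3.7,0,0,10],[-2.3,-5.5,0,0,10],[-2.3,-5.5,0,0,10]])

```text
t: 6.68
tcp_pos: [624.4, 8.1, 43.7]
ee_rot: [0.01, -0.556, 0.831, 0.004]
contact_force: [14.9, 48.0, 9.0]
finger_gap: 16.8
```

```bash
python3 st.py; python3 - <<'E'
from h import *
s=env.snapshot("side");crop(s["color"][:,:,::-1],310,170,130,110,5.5,"side8c.png")
s=env.snapshot("top");crop(s["color"][:,:,::-1],300,100,170,160,4.5,"top8c.png")
E
```

```text
t 6.68 tcp [624.4   8.1  43.7] yawY 2.75 gap 16.8 F [14.9 48.   9. ] M [ 9.52 -2.91 -0.47] q [-0.13  0.48 -0.13  0.95  0.02 -1.31]
```

View pics/side8c.png

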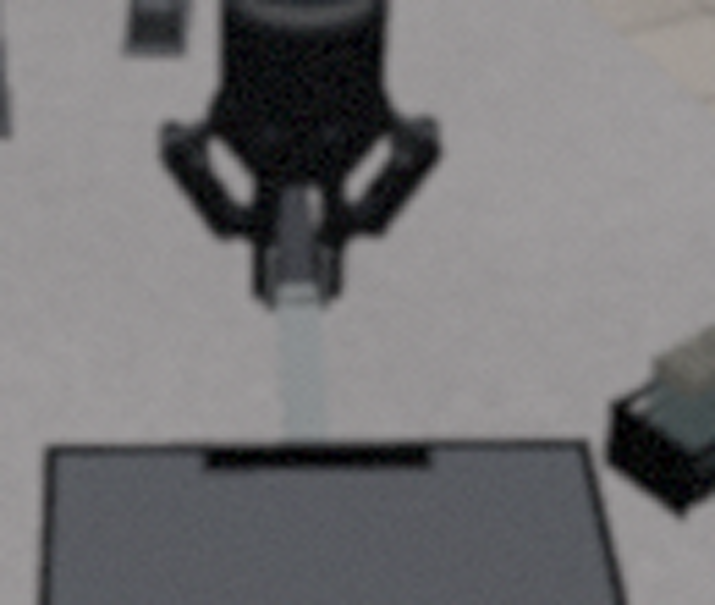

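View pics/top8c.png

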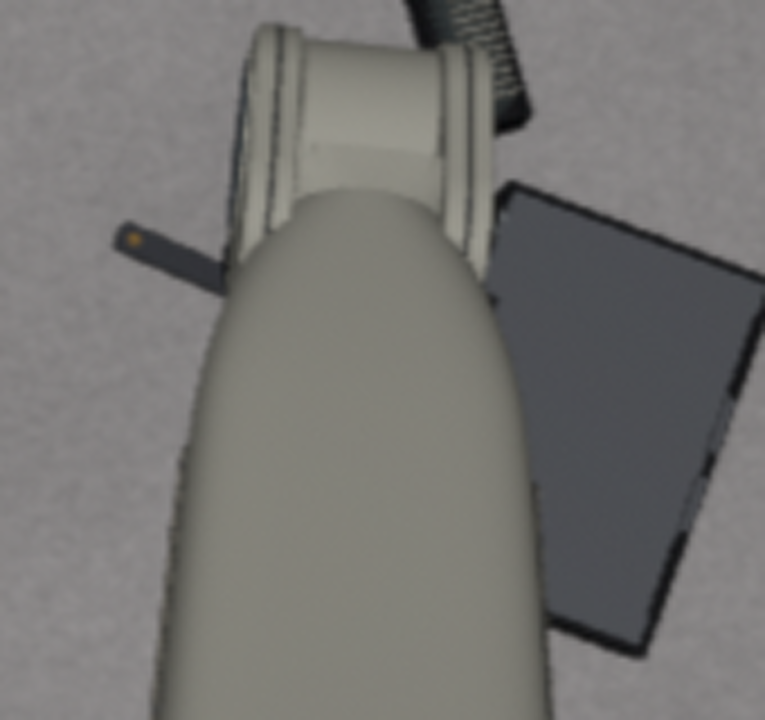

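>>> apply_moves(targets=[[4,9.2,0,0,10],[7.7,18.4,0,0,10],[7.7,18.4,-12,0,10],[7.7,18.4,-22,0,10],[7.7,18.4,-25,0,10]])

```text
t: 7.2
tcp_pos: [626.3, 17.2, 13.7]
ee_rot: [-0.001, -0.553, 0.833, 0.001]
contact_force: [0.0, 0.6, -1.3]
finger_gap: 17.1
```

>>> apply_moves(targets=[[-1.5,-3.7,0,0,10],[-3.1,-7.4,0,0,10],[-4.6,-11,0,0,10],[-5.4,-12.9,0,0,10]])

```text
t: 7.53
tcp_pos: [624.3, 8.6, 17.2]
ee_rot: [0.005, -0.554, 0.832, 0.003]
contact_force: [9.1, 34.0, 4.0]
finger_gap: 16.6
```

```bash
python3 st.py
```

```text
t 7.53 tcp [624.3   8.6  17.2] yawY 2.745 gap 16.6 F [ 9.1 34.   4. ] M [ 6.76 -1.89 -0.42] q [-0.13  0.51 -0.16  0.9   0.01 -1.3 ]
```

>>> apply_moves(targets=[[0,0,5,0,10],[-0.3,-0.8,10,0,10],[-0.8,-2,15,0,10],[-1.5,-3.7,20,0,10]])

```text
t: 7.87
tcp_pos: [621.1, 2.3, 36.2]
ee_rot: [0.002, -0.554, 0.833, 0.001]
contact_force: [2.2, 7.8, -1.6]
finger_gap: 16.9
```

```bash
python3 st.py; python3 - <<'E'
from h import *
s=env.snapshot("side");crop(s["color"][:,:,::-1],310,170,130,110,5.5,"side9c.png")
E
```

```text
t 7.87 tcp [621.1   2.3  36.2] yawY 2.744 gap 16.9 F [ 2.2  7.8 -1.6] M [ 2.06 -0.57 -0.11] q [-0.13  0.49 -0.14  0.94  0.   -1.31]
```

View pics/side9c.png

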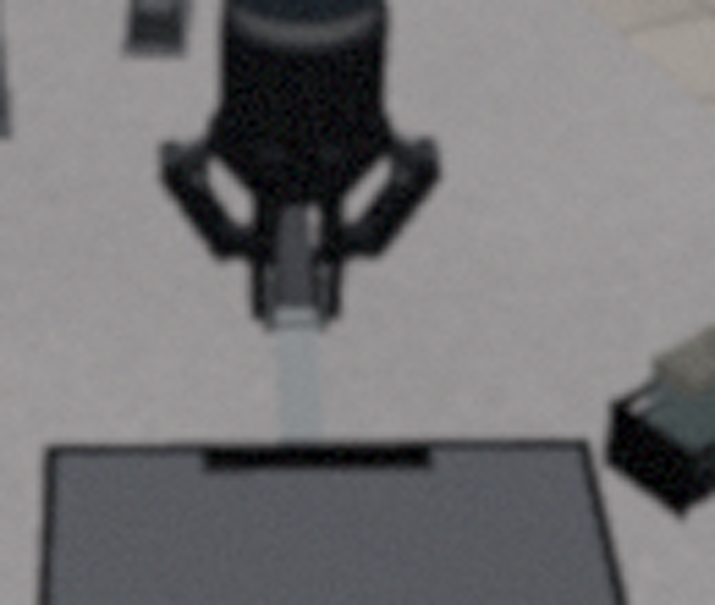

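>>> apply_moves(targets=[[-1.2,-3,4,0,10],[-2.2,-5.2,9,0,10],[-3.2,-7.6,14,0,10],[-4.6,-11,20,0,10]])

```text
t: 8.25
tcp_pos: [616.3, -8.9, 56.1]
ee_rot: [0.002, -0.554, 0.833, 0.001]
contact_force: [2.7, 8.2, -6.2]
finger_gap: 16.8
```

```bash
python3 st.py
```

```text
t 8.25 tcp [616.3  -8.9  56.1] yawY 2.744 gap 16.8 F [ 2.7  8.2 -6.2] M [ 2.05 -0.84 -0.04] q [-0.15  0.47 -0.12  0.98  0.   -1.33]
```

>>> apply_moves(targets=[[-1.3,-3.1,4.5,0,10],[-2.6,-6.2,9,0,10],[-4,-9.5,13.5,0,10],[-5.6,-13.4,18,0,10]])

```text
t: 8.58
tcp_pos: [610.5, -22.8, 74.0]
ee_rot: [0.001, -0.553, 0.833, 0.001]
contact_force: [0.8, 3.1, -1.8]
finger_gap: 17.0
```

```bash
python3 st.py; python3 - <<'E'
from h import *
s=env.snapshot("side");crop(s["color"][:,:,::-1],310,170,130,110,5.5,"side10c.png")
s=env.snapshot("top");crop(s["color"][:,:,::-1],300,100,170,160,4.5,"top10c.png")
E
```

```text
t 8.58 tcp [610.5 -22.8  74. ] yawY 2.744 gap 17.0 F [ 0.8  3.1 -1.8] M [ 1.07 -0.21 -0.12] q [-0.18  0.44 -0.11  1.01  0.   -1.35]
```

View pics/side10c.png

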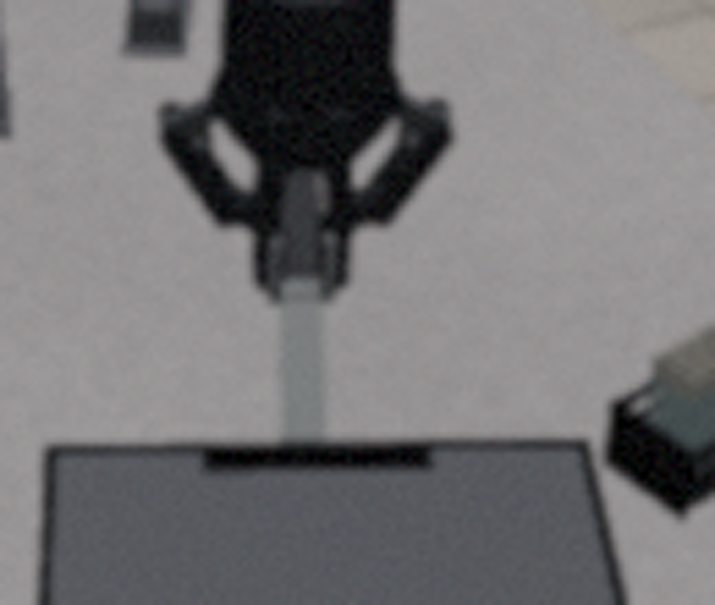

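View pics/top10c.png

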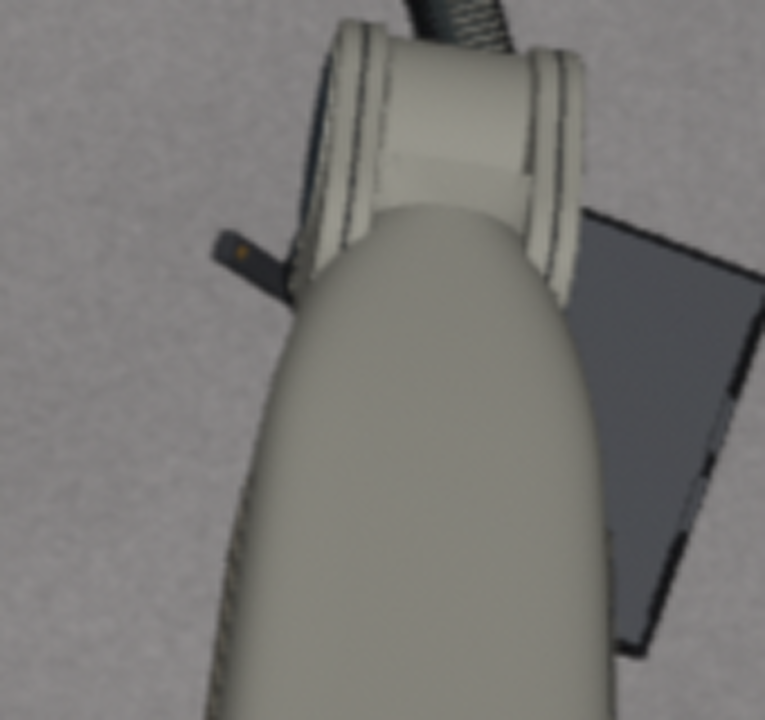

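>>> apply_moves(targets=[[2,4.6,5,0,10],[3,7,25,0,10],[3,7,50,0,10],[3,7,60,0,10],[3,7,62,0,10]])

```text
t: 9.1
tcp_pos: [614.5, -16.9, 138.0]
ee_rot: [0.001, -0.553, 0.833, -0.002]
contact_force: [0.2, -1.1, -1.1]
finger_gap: 16.9
```

```bash
python3 st.py; python3 - <<'E'
from h import *
s=env.snapshot("side");crop(s["color"][:,:,::-1],310,150,130,110,5.5,"side11c.png")
s=env.snapshot("top");crop(s["color"][:,:,::-1],300,100,170,160,4.5,"top11c.png")
E
```

```text
t 9.1 tcp [614.5 -16.9 138. ] yawY 2.743 gap 16.9 F [ 0.2 -1.1 -1.1] M [-0.04  0.04  0.01] q [-0.16  0.4  -0.    1.16 -0.   -1.34]
```

View pics/side11c.png

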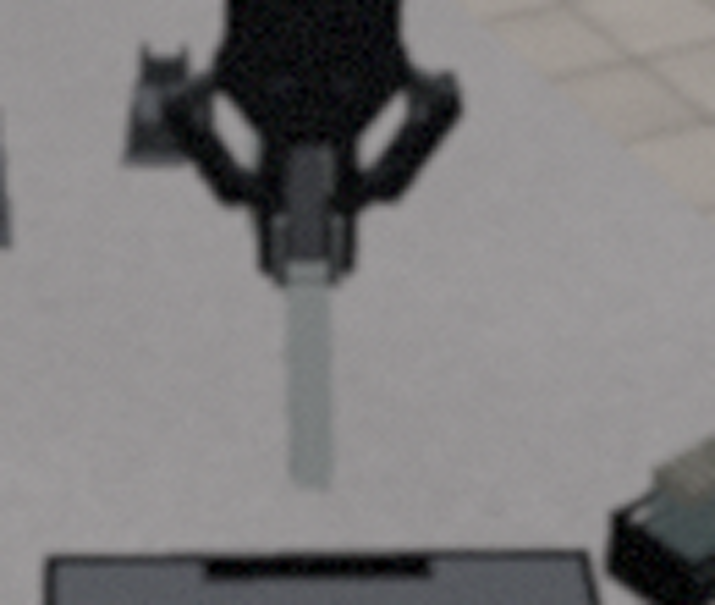

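View pics/top11c.png

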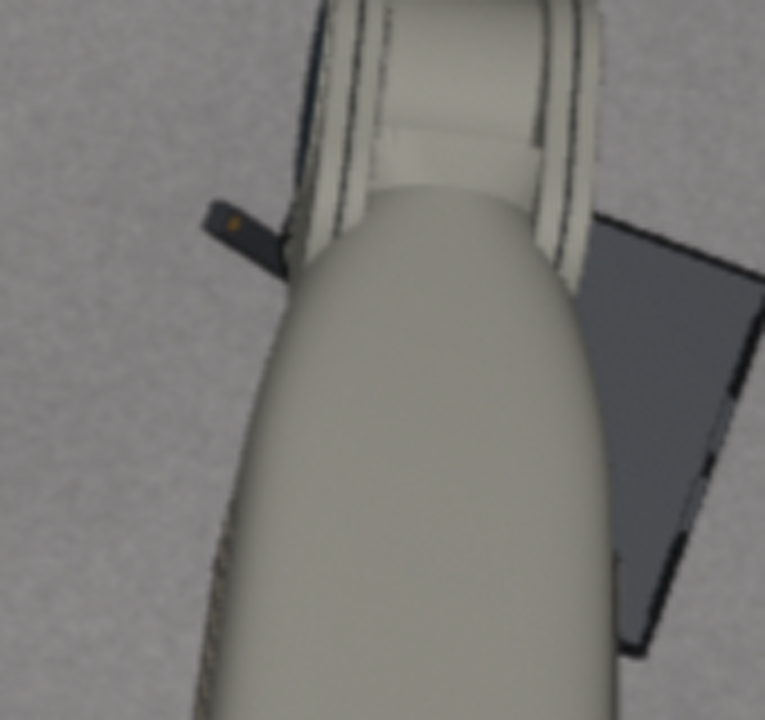

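```bash
python3 - <<'E'
from f6 import *
C=lambda *p:un(p,310,150,5.5)
rep([("side",C(311,490),(135,0,0)),("side",C(308,266),(35,0,1)),("top",T(234,223),(-68,0,7))])
rep([("side",C(311,490),(135,0,0)),("side",C(308,266),(35,0,1))])
E
```

```text
pitch 44.3 xg,dy,dz [23.4  1.1 11.4] tip [582.8 -90.6  82.6] yaw -1.969 res [ 0.4  0.7 -0.1  0.2 -0.2  0.3  1.1  0.2  1.9]
tip rel recess: x -1.9 y -2.9 z 82.6
pitch 34.4 xg,dy,dz [22.6  0.1  9.5] tip [ 576.9 -102.    95.1] yaw -1.969 res [ 0.4 -0.1 -0.5  0.8  0.9  0.   1.6]
tip rel recess: x 10.9 y -4.0 z 95.1
```

```bash
cat > f7.py <<'E'
from f6 import *
import fit, f6
u=np.array([np.cos(-1.967),np.sin(-1.967)])
v=np.array([552.3,-172.2,-1.967])
rs=[]
for cam,px,P in fit.sido:
    c,s=np.cos(v[2]),np.sin(v[2])
    rs.append(px-proj(fit.S[cam],[v[0]+c*P[0]-s*P[1],v[1]+s*P[0]+c*P[1],P[2]])[0])
bias=np.mean(rs,0)
if __name__=="__main__": print(np.round(rs,1),bias)
E
python3 f7.py
python3 - <<'E'
from f7 import *
b=bias
C=lambda *p:un(p,310,150,5.5)-b
rep([("side",C(311,490),(135,0,0)),("side",C(308,266),(35,0,1)),("top",T(234,223),(-68,0,7))])
rep([("side",C(311,490),(135,0,0)),("side",C(308,266),(35,0,1))])
E
```

```text
[[-0.  -0.5]
 [-0.9  0.1]
 [-2.1 -2. ]
 [ 0.3 -2.1]
 [ 0.1 -2. ]
 [-0.9 -1.8]] [-0.577 -1.399]
pitch 43.8 xg,dy,dz [22.3  1.8  7.7] tip [583.4 -92.2  79.9] yaw -1.969 res [ 0.3  0.5 -0.2  0.1 -0.1  0.2  0.8  0.3  1.3]
tip rel recess: x -0.6 y -1.7 z 79.9
pitch 36.3 xg,dy,dz [21.8  1.1  6.3] tip [ 578.8 -101.1   89.5] yaw -1.969 res [ 0.4 -0.  -0.5  0.5  0.6  0.2  1. ]
tip rel recess: x 9.3 y -2.5 z 89.5
```

>>> apply_moves(targets=[[-2.3,-5.6,0,0,10],[-4.6,-11.1,-6,0,10],[-4.6,-11.1,-14,0,10],[-4.6,-11.1,-19,0,10],[-4.6,-11.1,-20,0,10]])

```text
t: 10.12
tcp_pos: [607.9, -27.7, 113.9]
ee_rot: [-0.001, -0.553, 0.833, 0.001]
contact_force: [0.4, 0.1, -2.4]
finger_gap: 16.9
```

```bash
python3 st.py; python3 - <<'E'
from h import *
s=env.snapshot("side");crop(s["color"][:,:,::-1],320,190,110,80,7,"side12c.png")
s=env.snapshot("top");crop(s["color"][:,:,::-1],300,100,170,160,4.5,"top12c.png")
E
```

```text
t 10.12 tcp [607.9 -27.7 113.9] yawY 2.743 gap 16.9 F [ 0.4  0.1 -2.4] M [-0.02 -0.02 -0.04] q [-0.18  0.41 -0.05  1.11  0.   -1.36]
```

View pics/side12c.png

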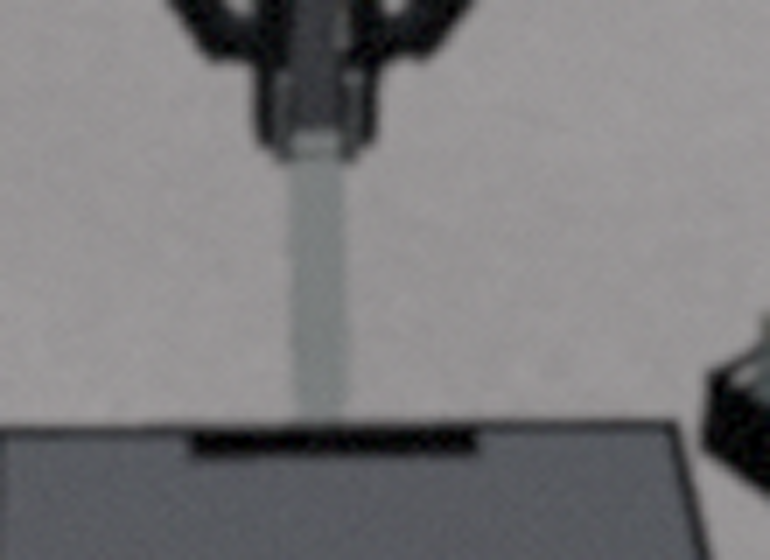

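View pics/top12c.png

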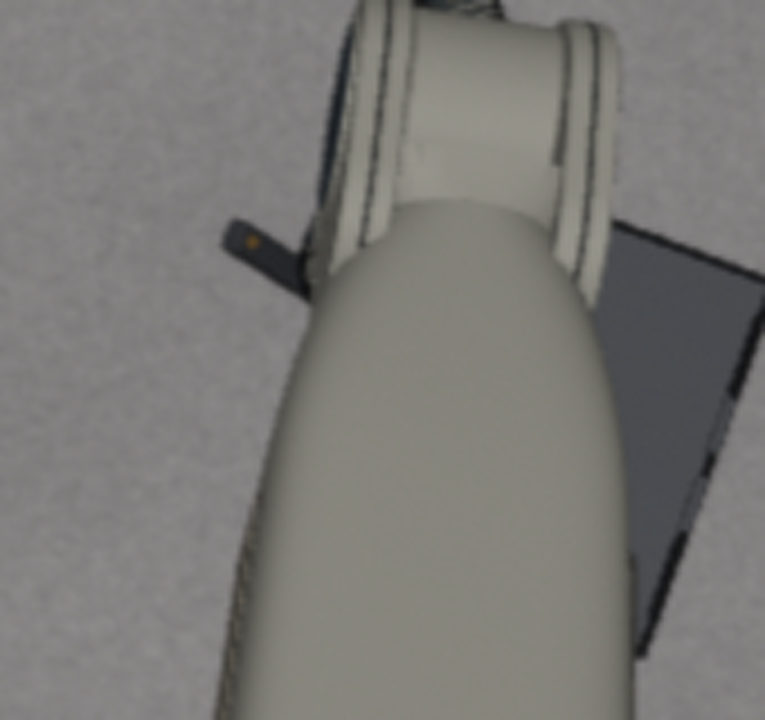

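```bash
python3 - <<'E'
from f7 import *
C=lambda *p:un(p,320,190,7)-bias
rec=np.array([552.3,-172.2])-83.5*u; vv=np.array([-u[1],u[0]])
for z in(44,48,52,56,60):
    P=back(S["side"],C(319,419),z)[:2]-rec; print(z,P@u,P@vv)
# front rim outer/ inner edges & lid edge as seen in this crop -> x at z48
for px in((240,428),(320,428),(320,456),(320,433)):
    P=back(S["side"],C(*px),48)[:2]-rec; print(px,P@u,P@vv)
rep([("side",C(319,419),(135,0,0)),("side",C(317,142),(35,0,1)),("top",T(252,243),(-68,0,7))],u)
E
```

```text
44 -7.208075824237082 -4.06252918923685
48 -2.4893432728565044 -4.463279804603728
52 2.2293892785240566 -4.864030419970859
56 6.9481218299045295 -5.26478103533778
60 11.666854381285152 -5.665531650704761
(240, 428) 1.7529399207484726 -31.913856320997017
(320, 428) 2.287433139511978 -4.418223920143829
(320, 456) 16.907707255989695 -5.336531709942882
(320, 433) 4.922457845937354 -4.583731330945034
pitch 43.7 xg,dy,dz [21.4 -0.2  3.6] tip [ 576.8 -103.2   55.9] yaw -1.969 res [ 0.6  0.9 -0.1 -0.7 -0.1  0.4  0.5 -0.   0.6]
tip rel recess: x 12.0 y -3.5 z 55.9
```

>>> apply_moves(targets=[[-1.2,-2.8,-2,0,10],[-1.2,-2.8,-6,0,10],[-1.2,-2.8,-9,0,10],[-1.2,-2.8,-12,0,10]])

```text
t: 10.75
tcp_pos: [607.6, -30.9, 103.6]
ee_rot: [-0.0, -0.553, 0.833, -0.001]
contact_force: [-1.2, -1.2, 9.5]
finger_gap: 16.8
```

```bash
python3 st.py; python3 - <<'E'
from h import *
s=env.snapshot("side");crop(s["color"][:,:,::-1],320,190,110,80,7,"side13c.png")
E
```

```text
t 10.75 tcp [607.6 -30.9 103.6] yawY 2.743 gap 16.8 F [-1.2 -1.2  9.5] M [-1.03  0.61 -0.04] q [-0.19  0.42 -0.07  1.08 -0.   -1.36]
```

View pics/side13c.png

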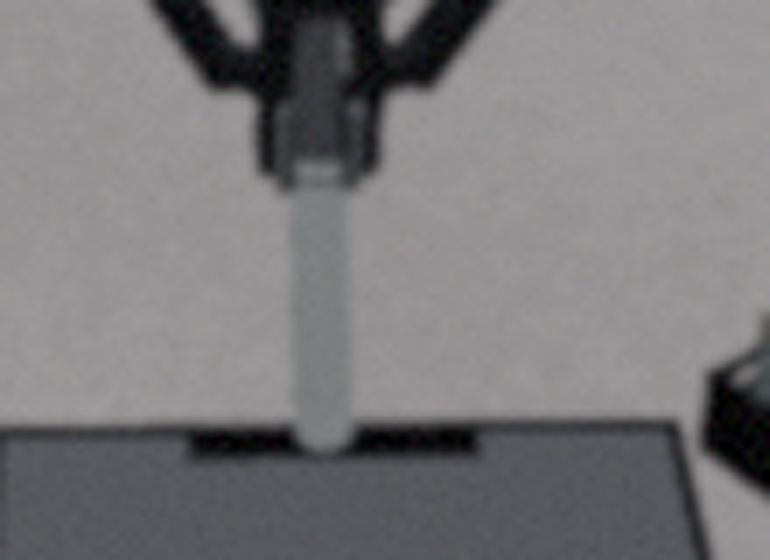

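>>> apply_moves(targets=[[-1.5,-3.7,0,0,10],[-1.9,-4.6,-4,0,10],[-3.5,-8.3,-8,0,10],[-5,-12,-12,0,10]])

```text
t: 11.13
tcp_pos: [602.6, -42.9, 91.6]
ee_rot: [0.0, -0.553, 0.833, -0.001]
contact_force: [-0.6, -1.4, 5.8]
finger_gap: 16.5
```

```bash
python3 st.py; python3 - <<'E'
from h import *
s=env.snapshot("side");crop(s["color"][:,:,::-1],320,190,110,80,7,"side14c.png")
E
```

```text
t 11.13 tcp [602.6 -42.9  91.6] yawY 2.744 gap 16.5 F [-0.6 -1.4  5.8] M [-0.7   0.25 -0.01] q [-0.21  0.42 -0.1   1.05 -0.   -1.38]
```

View pics/side14c.png

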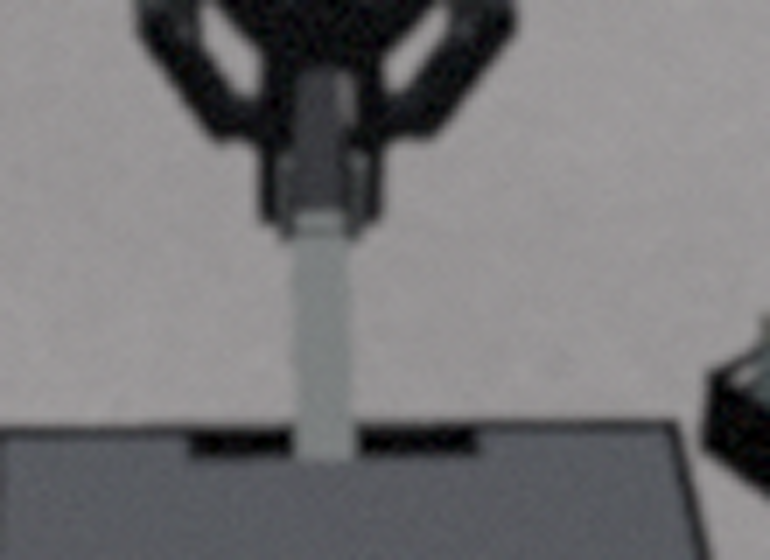

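>>> apply_moves(targets=[[-1.2,-2.8,-1,0,10],[-2.3,-5.5,-4,0,10],[-3.5,-8.3,-7,0,10],[-4.6,-11,-10,0,10]])

```text
t: 11.52
tcp_pos: [597.7, -53.5, 81.1]
ee_rot: [0.0, -0.553, 0.833, 0.0]
contact_force: [0.2, -0.8, 1.4]
finger_gap: 17.0
```

```bash
python3 st.py; python3 - <<'E'
from f7 import *
s=env.snapshot("side");crop(s["color"][:,:,::-1],320,190,110,80,7,"side15c.png")
s=env.snapshot("top");crop(s["color"][:,:,::-1],300,100,170,160,4.5,"top15c.png")
E
```

```text
t 11.52 tcp [597.7 -53.5  81.1] yawY 2.744 gap 17.0 F [ 0.2 -0.8  1.4] M [-0.23  0.1  -0.04] q [-0.23  0.42 -0.13  1.02  0.   -1.4 ]
```

View pics/side15c.png

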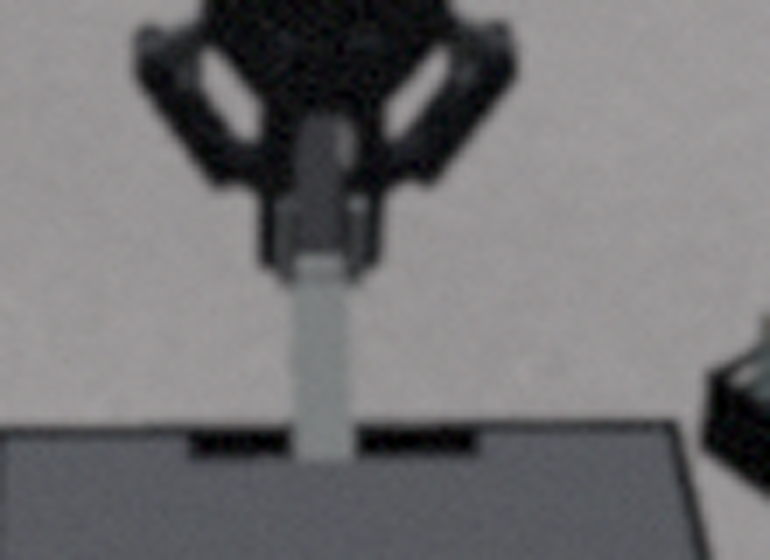

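View pics/top15c.png

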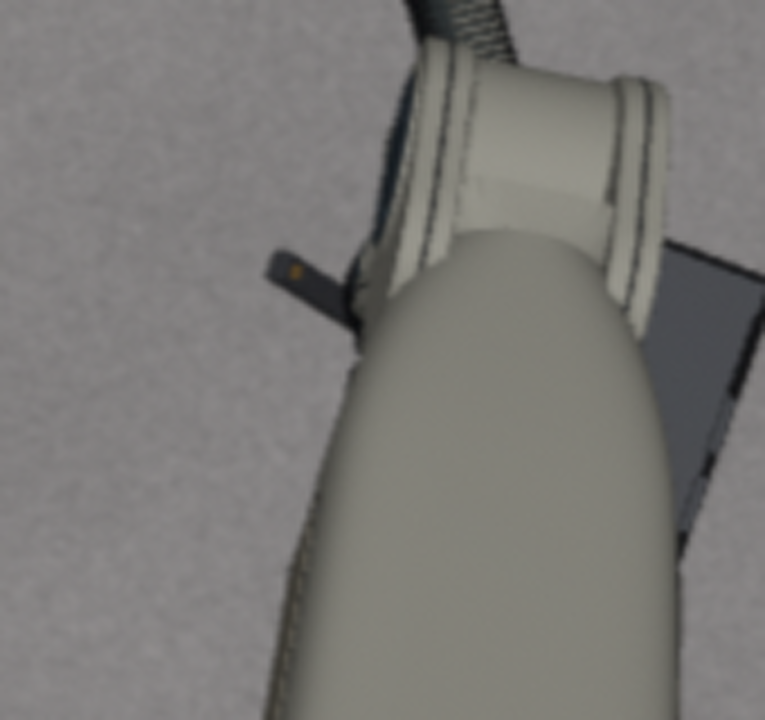

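>>> apply_moves(targets=[[1.9,4.6,-4,0,10],[3.3,7.8,-8.5,0,10],[4.8,11.5,-13.5,0,10],[5.9,14.2,-18.5,0,10]])

```text
t: 12.15
tcp_pos: [603.6, -40.5, 63.4]
ee_rot: [-0.001, -0.553, 0.833, -0.001]
contact_force: [-4.1, -8.8, 4.7]
finger_gap: 16.6
```

```bash
python3 st.py
```

```text
t 12.15 tcp [603.6 -40.5  63.4] yawY 2.743 gap 16.6 F [-4.1 -8.8  4.7] M [-2.31  1.16 -0.  ] q [-0.2   0.44 -0.14  0.98 -0.   -1.38]
```

>>> apply_moves(targets=[[0.4,1,-4,0,10],[0.8,1.9,-8,0,10],[1.2,2.8,-12,0,10],[1.2,2.8,-12,0,10]])

```text
t: 12.48
tcp_pos: [605.3, -36.3, 51.3]
ee_rot: [0.0, -0.553, 0.833, -0.0]
contact_force: [-1.8, -1.9, 6.4]
finger_gap: 16.3
```

```bash
python3 st.py; python3 - <<'E'
from f7 import *
s=env.snapshot("side");crop(s["color"][:,:,::-1],320,190,110,80,7,"side16c.png")
E
```

```text
t 12.48 tcp [605.3 -36.3  51.3] yawY 2.744 gap 16.3 F [-1.8 -1.9  6.4] M [-0.67  0.52 -0.04] q [-0.2   0.46 -0.16  0.96 -0.   -1.37]
```

View pics/side16c.png

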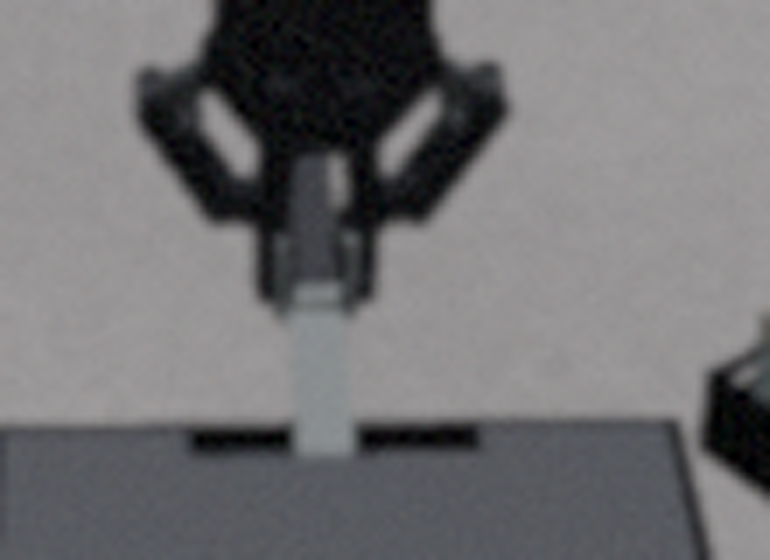

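>>> apply_moves(targets=[[0.3,0.7,-4,0,10],[0.5,1.2,-8,0,10],[0.7,1.6,-12,0,10],[0.8,1.8,-16,0,10]])

```text
t: 13.07
tcp_pos: [606.3, -34.5, 35.6]
ee_rot: [0.001, -0.553, 0.833, -0.0]
contact_force: [-1.4, -1.2, 7.0]
finger_gap: 16.4
```

```bash
python3 st.py
```

```text
t 13.07 tcp [606.3 -34.5  35.6] yawY 2.744 gap 16.4 F [-1.4 -1.2  7. ] M [-0.66  0.38 -0.05] q [-0.19  0.47 -0.18  0.92  0.   -1.37]
```

>>> apply_moves(targets=[[0,0,-3,0,10],[0,0,-6,0,10],[0,0,-9,0,10],[0,0,-9,0,10]])

```text
t: 13.4
tcp_pos: [606.1, -34.7, 26.1]
ee_rot: [0.0, -0.553, 0.833, -0.0]
contact_force: [-0.4, -2.6, 6.3]
finger_gap: 16.6
```

```bash
python3 st.py; python3 - <<'E'
from f7 import *
s=env.snapshot("side");crop(s["color"][:,:,::-1],300,190,140,130,5.5,"side17c.png")
E
```

```text
t 13.4 tcp [606.1 -34.7  26.1] yawY 2.744 gap 16.6 F [-0.4 -2.6  6.3] M [-0.71  0.27  0.02] q [-0.2   0.48 -0.19  0.9  -0.   -1.37]
```

View pics/side17c.png

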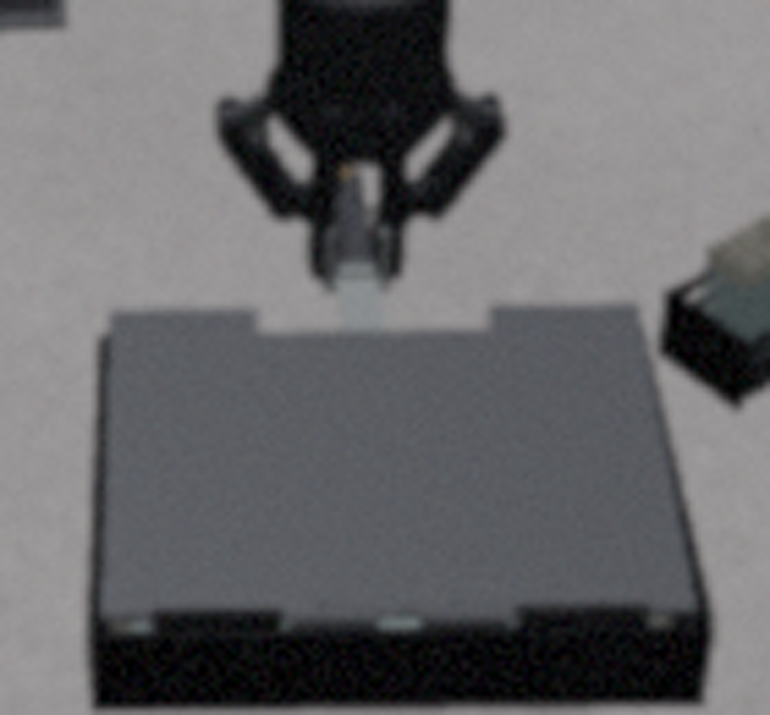

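>>> apply_moves(targets=[[-0.2,-0.5,6,0,10],[-0.6,-1.5,13.5,0,10],[-1.1,-2.7,20,0,10],[-1.7,-4,25.6,0,10],[-2.4,-5.7,31.5,0,10]])

```text
t: 14.07
tcp_pos: [603.3, -40.2, 58.1]
ee_rot: [0.0, -0.553, 0.833, 0.0]
contact_force: [0.1, 0.7, -3.8]
finger_gap: 16.6
```

```bash
python3 st.py; python3 - <<'E'
from f7 import *
s=env.snapshot("side");crop(s["color"][:,:,::-1],300,150,140,140,5,"side18c.png")
E
```

```text
t 14.07 tcp [603.3 -40.2  58.1] yawY 2.744 gap 16.6 F [ 0.1  0.7 -3.8] M [ 0.25 -0.18  0.02] q [-0.21  0.45 -0.15  0.97  0.   -1.38]
```

View pics/side18c.png

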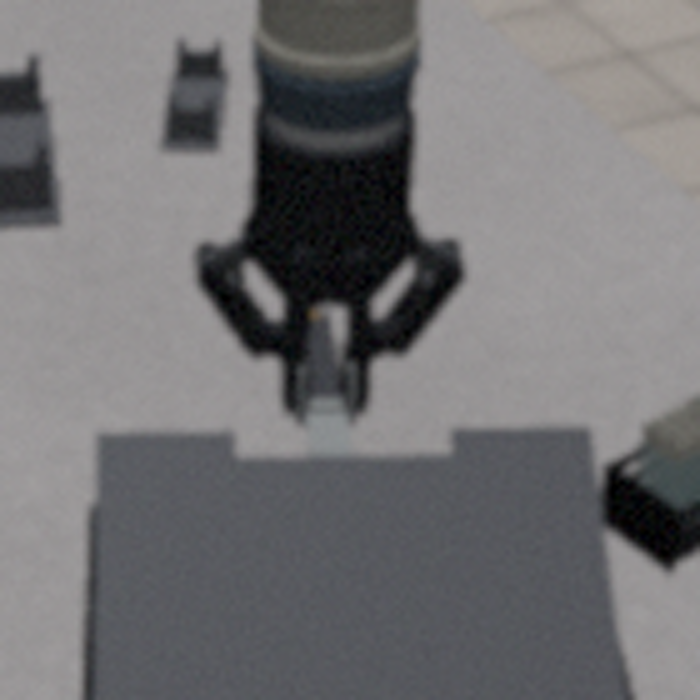

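>>> apply_moves(targets=[[-0.7,-1.8,5.9,0,10],[-1.7,-4,11.6,0,10],[-2.7,-6.5,17.2,0,10],[-3.8,-9.1,22.7,0,10],[-5.1,-12.1,28,0,10]])

```text
t: 14.73
tcp_pos: [598.1, -52.8, 86.2]
ee_rot: [-0.0, -0.553, 0.833, -0.0]
contact_force: [0.3, 1.4, -3.1]
finger_gap: 16.3
```

>>> apply_moves(targets=[[-1.6,-3.9,6.2,0,10],[-3.4,-8,12.1,0,10],[-5.2,-12.5,17.7,0,10],[-7.3,-17.4,23,0,10],[-9.4,-22.5,27.9,0,10]])

```text
t: 15.15
tcp_pos: [588.7, -75.5, 114.1]
ee_rot: [0.0, -0.553, 0.833, -0.0]
contact_force: [-0.0, 0.9, -1.3]
finger_gap: 16.4
```

```bash
python3 st.py; python3 - <<'E'
from f7 import *
s=env.snapshot("side");crop(s["color"][:,:,::-1],290,100,160,200,3.8,"side19c.png")
s=env.snapshot("top");cv2.imwrite("pics/top19.png",s["color"][:,:,::-1])
E
```

```text
t 15.15 tcp [588.7 -75.5 114.1] yawY 2.743 gap 16.4 F [-0.   0.9 -1.3] M [ 0.29 -0.   -0.08] q [-0.27  0.39 -0.09  1.09 -0.   -1.44]
```

View pics/side19c.png

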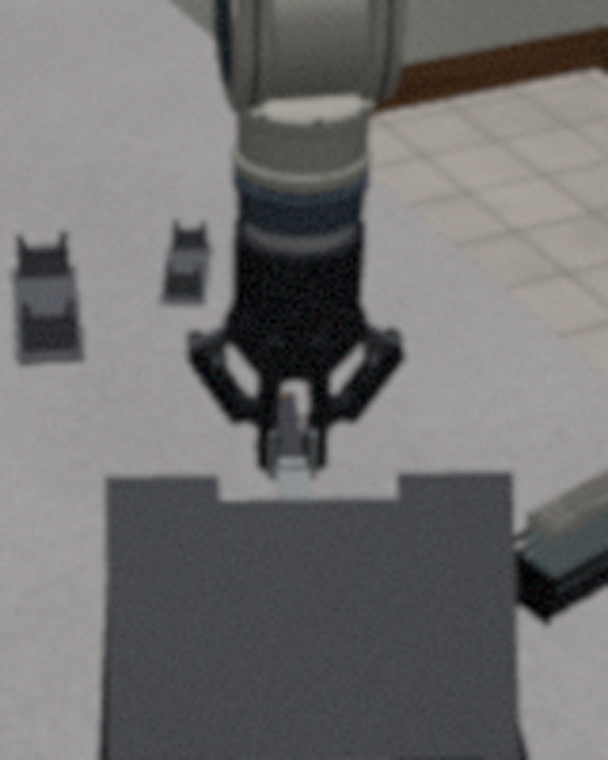

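View pics/top19.png

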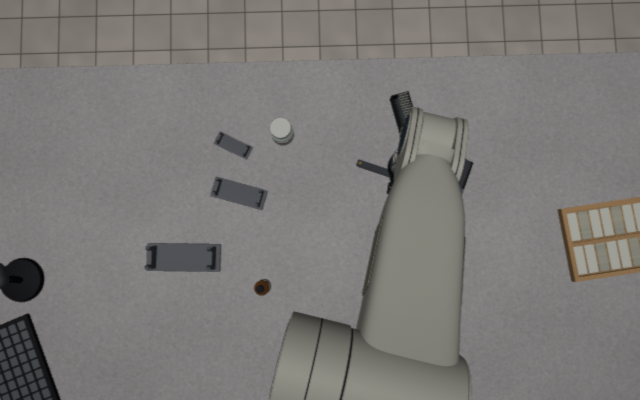

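>>> apply_moves(targets=[[-2.2,-5.4,4.7,0,10],[-4.6,-11,9,0,10],[-7,-16.8,12.9,0,10],[-9.6,-22.9,16.4,0,10],[-12.2,-29.1,19.5,0,10]])

```text
t: 15.87
tcp_pos: [576.4, -104.8, 133.5]
ee_rot: [0.0, -0.553, 0.833, -0.0]
contact_force: [-0.4, 0.5, -1.0]
finger_gap: 16.3
```

>>> apply_moves(targets=[[-2.7,-6.5,2.7,0,10],[-5.4,-12.9,5,0,10],[-8,-19,6.9,0,10],[-10,-24,8,0,10],[-11.5,-27.5,8.6,0,10]])

```text
t: 16.28
tcp_pos: [564.9, -132.4, 141.7]
ee_rot: [-0.0, -0.553, 0.833, -0.0]
contact_force: [-0.3, 1.4, -1.4]
finger_gap: 16.7
```

```bash
python3 st.py; python3 - <<'E'
from f7 import *
s=env.snapshot("side");crop(s["color"][:,:,::-1],290,80,180,250,3,"side20c.png")
E
```

```text
t 16.28 tcp [ 564.9 -132.4  141.7] yawY 2.743 gap 16.7 F [-0.3  1.4 -1.4] M [0.03 0.   0.03] q [-0.37  0.35 -0.08  1.14 -0.   -1.55]
```

View pics/side20c.png

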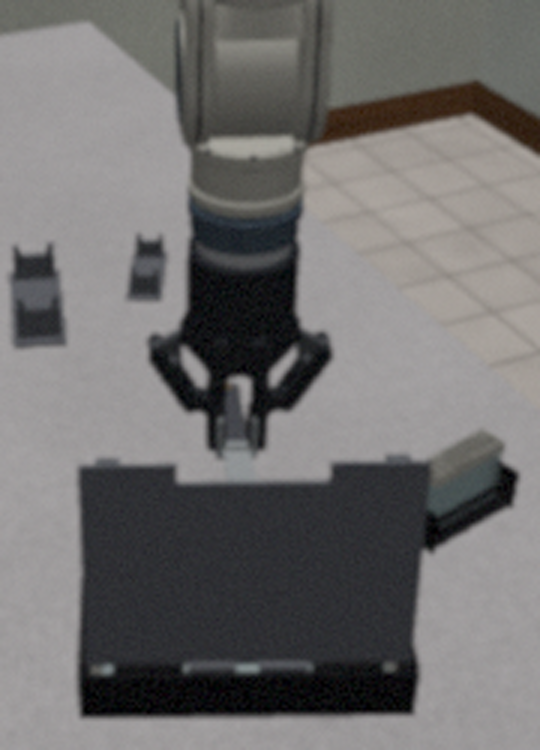

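>>> apply_moves(targets=[[-2,-4.6,0.5,0,10],[-4,-9.2,1,0,10],[-5.8,-13.8,1.3,0,10],[-7.3,-17.5,1.3,0,10],[-8.9,-21.2,1.3,0,10]])

```text
t: 16.95
tcp_pos: [556.1, -153.3, 142.8]
ee_rot: [-0.0, -0.553, 0.833, -0.0]
contact_force: [0.2, 0.8, -1.6]
finger_gap: 16.4
```

>>> apply_moves(targets=[[-1.5,-3.7,0,0,10],[-3.1,-7.4,-0.3,0,10],[-4.6,-11,-0.6,0,10],[-6.2,-14.7,-1,0,10],[-7.7,-18.4,-1.4,0,10]])

```text
t: 17.37
tcp_pos: [548.4, -171.5, 141.4]
ee_rot: [-0.0, -0.553, 0.833, 0.0]
contact_force: [-0.1, 0.1, -1.2]
finger_gap: 16.5
```

```bash
python3 st.py; python3 - <<'E'
from f7 import *
s=env.snapshot("side");crop(s["color"][:,:,::-1],290,80,180,250,3,"side21c.png")
E
```

```text
t 17.37 tcp [ 548.4 -171.5  141.4] yawY 2.743 gap 16.5 F [-0.1  0.1 -1.2] M [-0.11  0.02  0.01] q [-0.45  0.34 -0.09  1.14 -0.   -1.62]
```

View pics/side21c.png

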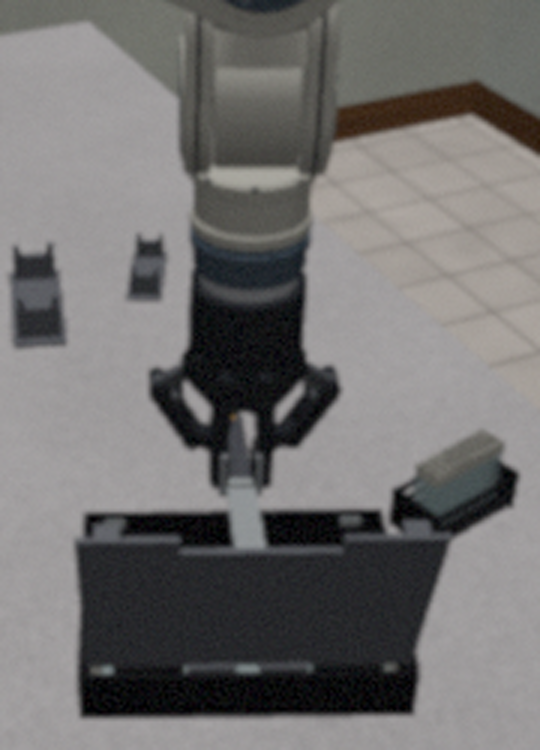

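>>> apply_moves(targets=[[4,9.2,0,0,10],[13.5,32.3,0,0,10],[27,64.6,0,0,10],[42.5,101.5,0,0,10],[54,129,0,0,10]])

```text
t: 18.03
tcp_pos: [603.4, -39.1, 141.5]
ee_rot: [0.0, -0.553, 0.833, 0.0]
contact_force: [0.2, -0.7, -1.4]
finger_gap: 16.7
```

>>> apply_moves(targets=[[0,20,0,0,10],[0,45,0,0.03,10],[0,70,0,0.06,10],[0,90,0,0.1,10],[0,100,0,0.1,10]])

```text
t: 18.45
tcp_pos: [602.3, 61.1, 141.4]
ee_rot: [0.0, -0.596, 0.803, 0.0]
contact_force: [0.2, -1.0, -1.8]
finger_gap: 16.6
```

```bash
python3 st.py; python3 - <<'E'
from f7 import *
s=env.snapshot("side");cv2.imwrite("pics/side22.png",s["color"][:,:,::-1]);crop(s["color"][:,:,::-1],250,80,200,240,3,"side22c.png")
s=env.snapshot("top");cv2.imwrite("pics/top22.png",s["color"][:,:,::-1]);crop(s["color"][:,:,::-1],250,90,240,170,3.3,"top22c.png")
E
```

```text
t 18.45 tcp [602.3  61.1 141.4] yawY 2.848 gap 16.6 F [ 0.2 -1.  -1.8] M [0.01 0.05 0.01] q [-0.04  0.39 -0.02  1.16  0.   -1.31]
```

View pics/side22c.png

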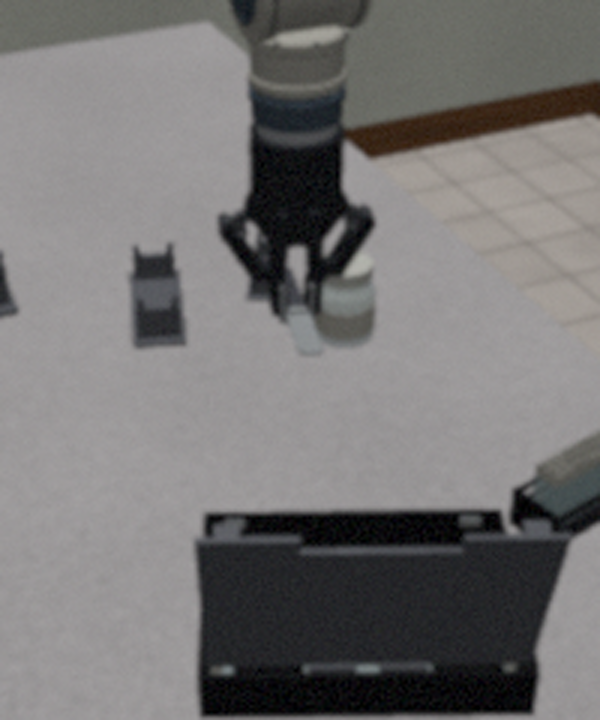

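View pics/top22c.png

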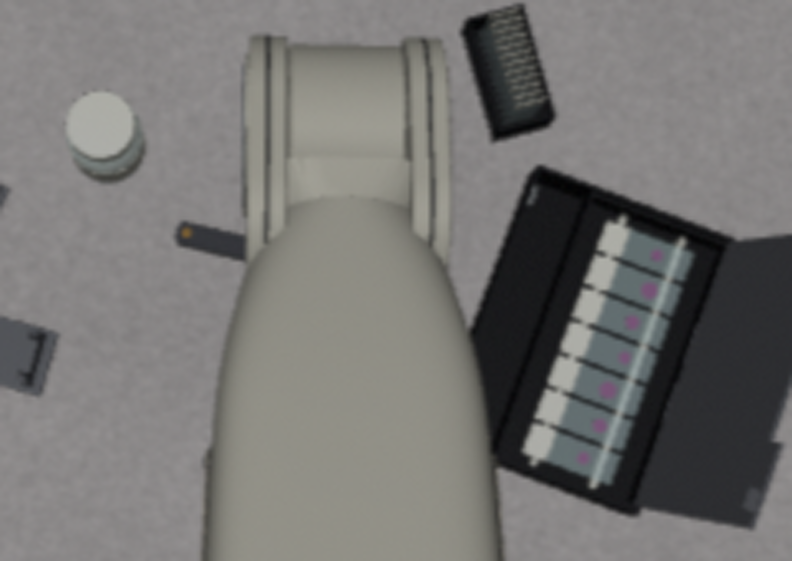

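```bash
python3 - <<'E'
from f7 import *
s=cv2.imread("pics/side22.png");crop(s,320,140,70,70,9,"z.png")
t=cv2.imread("pics/top22.png");crop(t,290,140,80,50,9,"zt.png")
E
```

```text
(no output)
```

View pics/z.png

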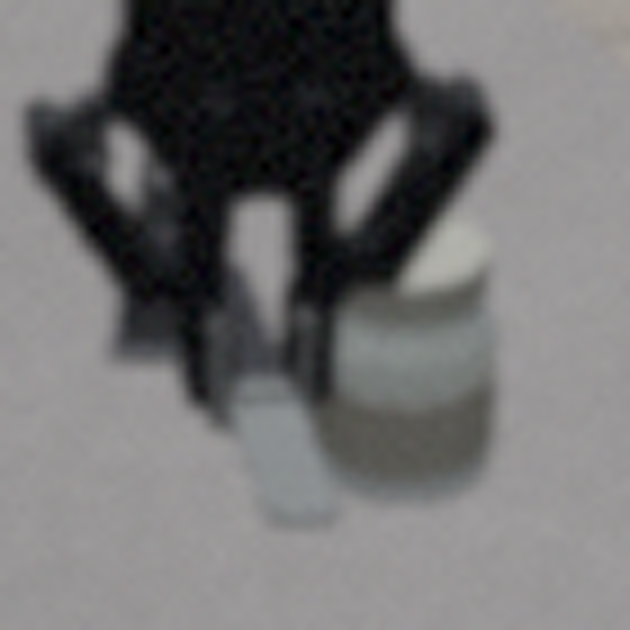

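View pics/zt.png

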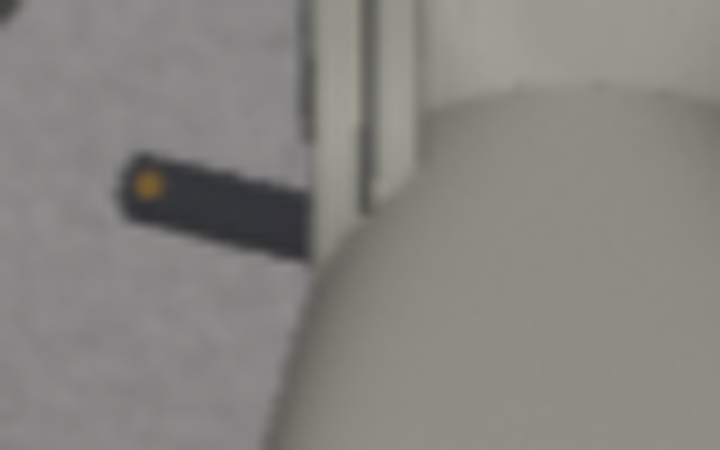

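```bash
python3 - <<'E'
from f7 import *
C=lambda *p:un(p,320,140,9)-bias; T=lambda *p:un(p,290,140,9)
o=[("side",C(305,522),(135,0,0)),("side",C(266,388),(35,0,1)),("top",T(150,185),(-68,0,7))]
v,W=rep(o,u); v,W=rep(o[:2],u)
E
```

```text
pitch -10.6 xg,dy,dz [22.7  0.4 -2.3] tip [570.5 -48.1 174.7] yaw -1.87 res [ 0.7  0.2 -0.5 -0.6  0.7  0.5  0.9  0.1 -0.4]
tip rel recess: x -36.4 y -30.6 z 174.7
pitch -11.5 xg,dy,dz [19.8 -0.2 -2.4] tip [569.1 -50.3 177. ] yaw -1.87 res [ 0.6  0.  -0.6 -0.2 -0.1 -0.  -0.4]
tip rel recess: x -33.8 y -31.1 z 177.0
```

>>> apply_moves(targets=[[-4,30,0,0,10],[-10,68,0,0,10],[-15,106,-10,0,10],[-21,144,-20,0,10],[-27,182,-30,0,10]])

```text
t: 19.57
tcp_pos: [575.3, 241.4, 111.3]
ee_rot: [0.0, -0.594, 0.804, -0.0]
contact_force: [0.3, 0.2, -1.7]
finger_gap: 16.4
```

>>> apply_moves(targets=[[-4,28,0,0,10],[-7,50,0,0,10],[-9.5,66,0,0,10],[-11,75.5,0,0,10],[-11,77.5,0,0,10]])

```text
t: 19.98
tcp_pos: [564.3, 318.6, 111.4]
ee_rot: [0.0, -0.595, 0.804, 0.0]
contact_force: [-0.0, -0.8, -0.6]
finger_gap: 16.6
```

```bash
python3 st.py; python3 - <<'E'
from f7 import *
s=env.snapshot("side");crop(s["color"][:,:,::-1],260,90,110,110,6,"side23c.png")
s=env.snapshot("top");crop(s["color"][:,:,::-1],195,130,120,90,6,"top23c.png")
E
```

```text
t 19.98 tcp [564.3 318.6 111.4] yawY 2.845 gap 16.6 F [-0.  -0.8 -0.6] M [-0.07  0.02 -0.  ] q [ 0.38  0.48  0.05  1.14  0.   -0.89]
```

View pics/side23c.png

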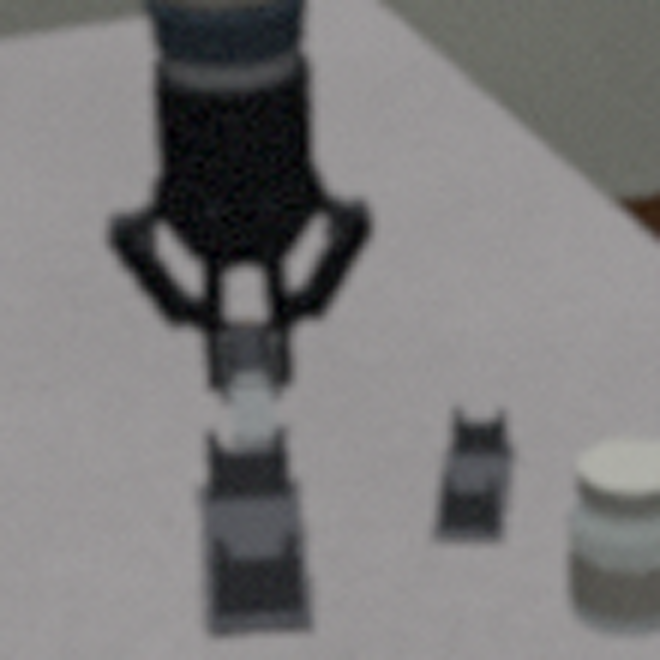

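View pics/top23c.png

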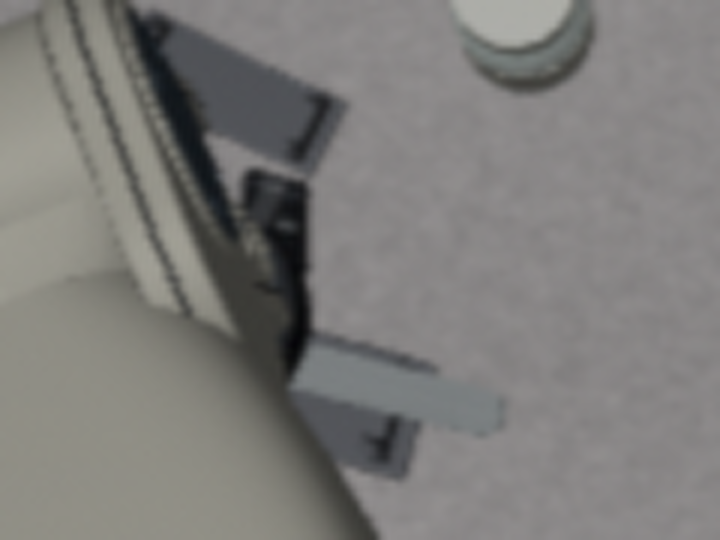

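```bash
python3 - <<'E'
from f7 import *
C=lambda *p:un(p,260,90,6)-bias; T=lambda *p:un(p,195,130,6)
o=[("side",C(253,445),(135,0,0)),("side",C(246,374),(35,0,1)),("top",T(503,413),(135,0,0))]
v,W=rep(o,u); 
r=np.array([570,338.5]); d=np.array([np.cos(-1.872),np.sin(-1.872)])
for P in((0,0,0),(-58,0,-7),(62,0,-1),(135,0,0)): 
    w=W(v,P); e=w[:2]-r; print(P,w.round(1),"rest x,y",(e@d).round(1),(e@[-d[1],d[0]]).round(1))
E
```

```text
pitch -10.1 xg,dy,dz [25.3  1.2 -3.2] tip [534.2 213.3 142.6] yaw -1.87 res [ 0.6 -0.7  0.6  0.   1.3  1.5  1.8  0.2 -0.5]
tip rel recess: x -263.5 y -165.0 z 142.6
(0, 0, 0) [573.3 340.3 118.8] rest x,y -2.7 2.6
(-58, 0, -7) [589.8 393.7 101.7] rest x,y -58.6 2.5
(62, 0, -1) [555.3 281.8 128.8] rest x,y 58.5 2.8
(135, 0, 0) [534.2 213.3 142.6] rest x,y 130.2 2.9
```

>>> apply_moves(targets=[[0,0,-15,0,10],[0,0,-32,0,10],[0,0,-45,0,10],[0,0,-54,0,10],[0,0,-58,0,10]])

```text
t: 20.9
tcp_pos: [564.1, 317.0, 52.1]
ee_rot: [-0.001, -0.594, 0.804, 0.0]
contact_force: [-0.7, -1.4, 1.5]
finger_gap: 16.7
```

```bash
python3 st.py; python3 - <<'E'
from f7 import *
s=env.snapshot("side");crop(s["color"][:,:,::-1],260,100,110,100,7,"side24c.png")
s=env.snapshot("top");crop(s["color"][:,:,::-1],195,130,120,90,6,"top24c.png")
E
```

```text
t 20.9 tcp [564.1 317.   52.1] yawY 2.843 gap 16.7 F [-0.7 -1.4  1.5] M [-0.    0.09  0.06] q [ 0.38  0.52 -0.04  1.01 -0.   -0.89]
```

View pics/side24c.png

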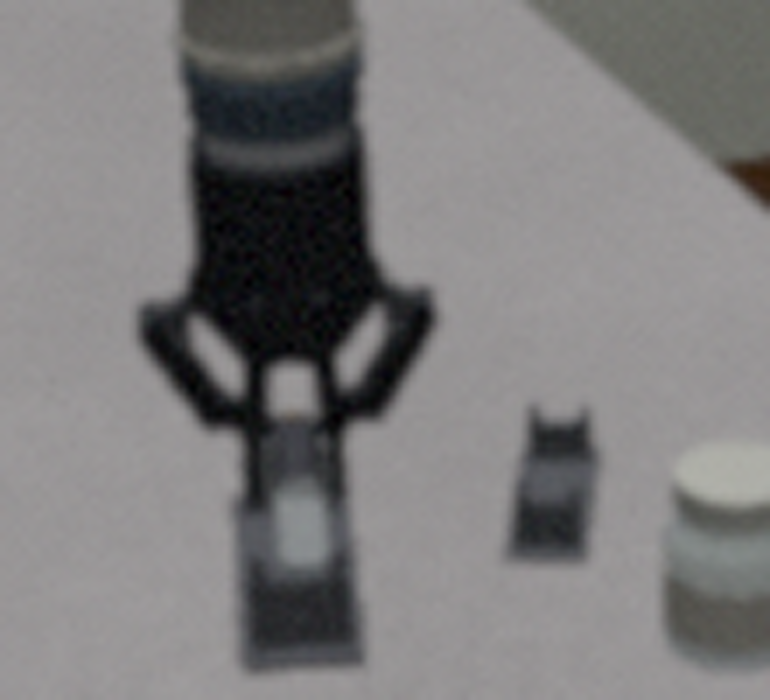

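View pics/top24c.png

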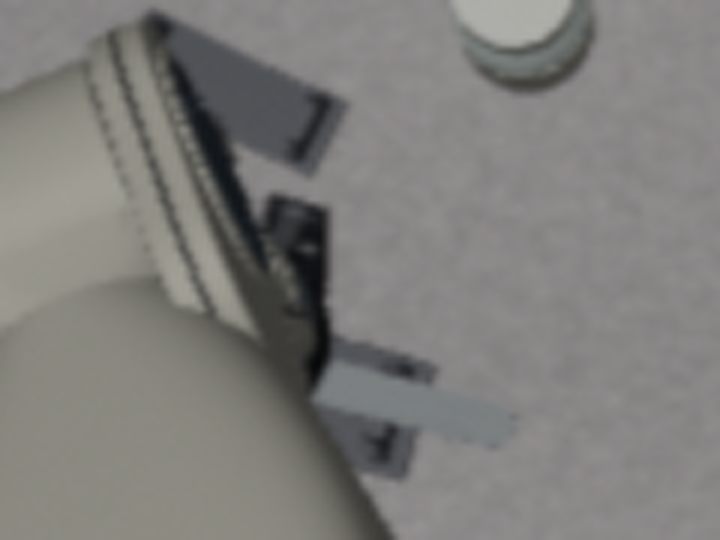

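>>> apply_moves(targets=[[0,0.7,-5,0,10],[0,1.2,-10,0,10],[0,1.2,-14,0,10],[0,1.2,-17,0,10],[0,1.2,-17,0,10]])

```text
t: 21.62
tcp_pos: [564.8, 318.2, 36.1]
ee_rot: [0.0, -0.594, 0.804, -0.0]
contact_force: [0.2, -4.5, 4.9]
finger_gap: 16.3
```

```bash
python3 st.py; python3 - <<'E'
from f7 import *
s=env.snapshot("side");crop(s["color"][:,:,::-1],260,100,110,100,7,"side25c.png")
E
```

```text
t 21.62 tcp [564.8 318.2  36.1] yawY 2.843 gap 16.3 F [ 0.2 -4.5  4.9] M [-0.38 -0.14 -0.1 ] q [ 0.38  0.53 -0.06  0.98 -0.   -0.89]
```

View pics/side25c.png

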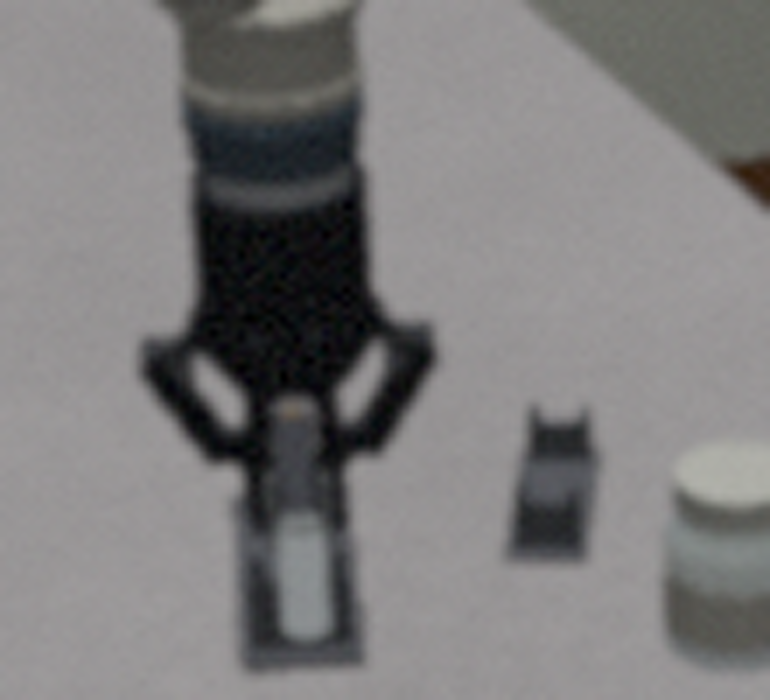

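>>> apply_moves(targets=[[0,0.5,-3,0,10],[0,0.5,-6,0,10],[0,0.5,-8,0,10],[0,0.5,-8,0,10]])

```text
t: 22.2
tcp_pos: [565.1, 319.1, 33.0]
ee_rot: [0.002, -0.594, 0.804, -0.001]
contact_force: [-12.1, -10.5, 40.3]
finger_gap: 16.6
```

```bash
python3 st.py; python3 - <<'E'
from f7 import *
s=env.snapshot("side");crop(s["color"][:,:,::-1],280,140,60,60,10,"side26c.png")
E
```

```text
t 22.2 tcp [565.1 319.1  33. ] yawY 2.844 gap 16.6 F [-12.1 -10.5  40.3] M [-1.56  2.28 -0.05] q [ 0.39  0.53 -0.07  0.96 -0.   -0.89]
```

View pics/side26c.png

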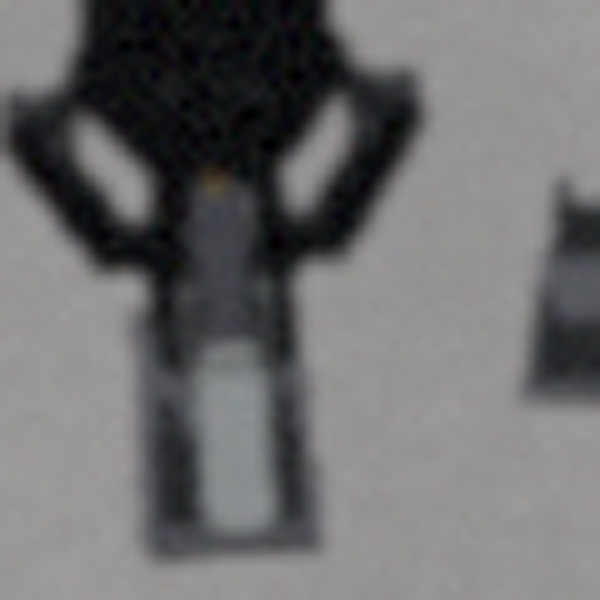

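>>> apply_moves(targets=[[0,0,6,0,10],[0,0,11,0,10],[-1.5,0.4,11,0,10],[-3,0.9,11,0,10],[-3,0.9,11,0,10]])

```text
t: 22.87
tcp_pos: [560.8, 320.1, 38.4]
ee_rot: [-0.001, -0.594, 0.804, 0.0]
contact_force: [-0.5, 0.4, -1.9]
finger_gap: 16.7
```

```bash
python3 st.py; python3 - <<'E'
from f7 import *
s=env.snapshot("side");crop(s["color"][:,:,::-1],280,140,60,60,10,"side27c.png")
s=env.snapshot("top");crop(s["color"][:,:,::-1],225,160,70,60,10,"top27c.png")
E
```

```text
t 22.87 tcp [560.8 320.1  38.4] yawY 2.844 gap 16.7 F [-0.5  0.4 -1.9] M [-0.02 -0.    0.01] q [ 0.39  0.53 -0.07  0.98  0.   -0.88]
```

View pics/side27c.png

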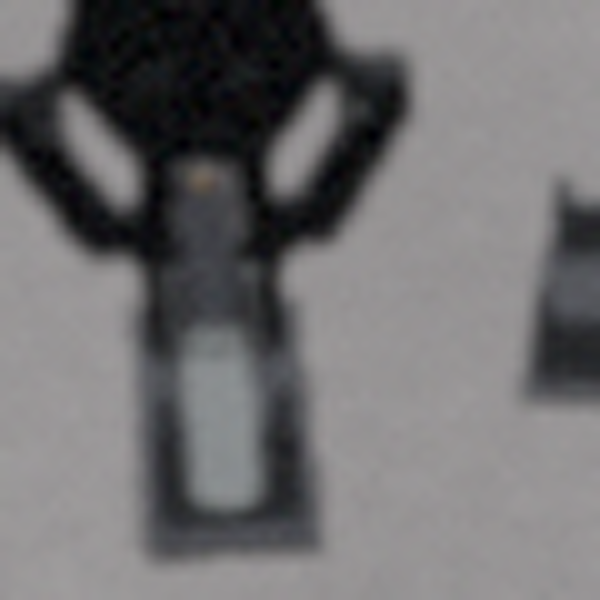

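View pics/top27c.png

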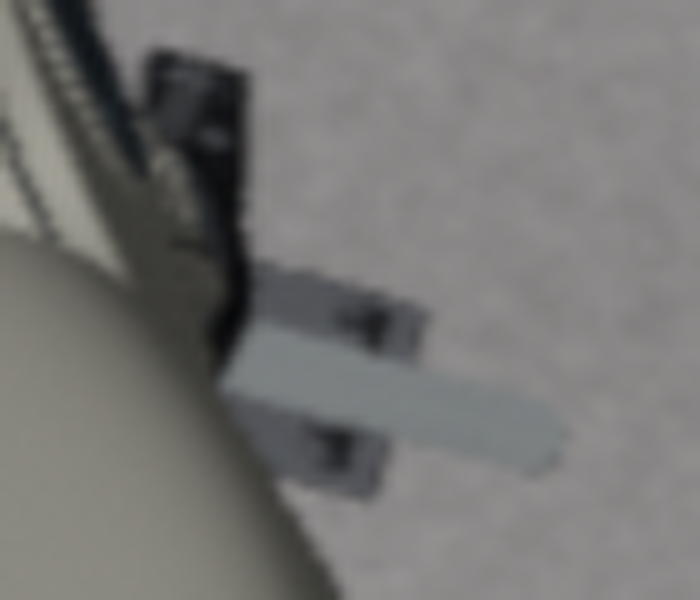

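>>> apply_moves(targets=[[0,0,-3,0,10],[0,0,-5,0,10],[0,0,-7,0,10],[0,0,-7,0,10]])

```text
t: 23.5
tcp_pos: [561.8, 319.8, 33.2]
ee_rot: [0.0, -0.594, 0.804, -0.0]
contact_force: [-1.4, -3.5, 5.4]
finger_gap: 16.8
```

```bash
python3 st.py; python3 - <<'E'
from f7 import *
s=env.snapshot("side");crop(s["color"][:,:,::-1],280,140,60,60,10,"side28c.png")
E
```

```text
t 23.5 tcp [561.8 319.8  33.2] yawY 2.843 gap 16.8 F [-1.4 -3.5  5.4] M [-0.16  0.17  0.03] q [ 0.39  0.53 -0.07  0.97 -0.   -0.88]
```

View pics/side28c.png

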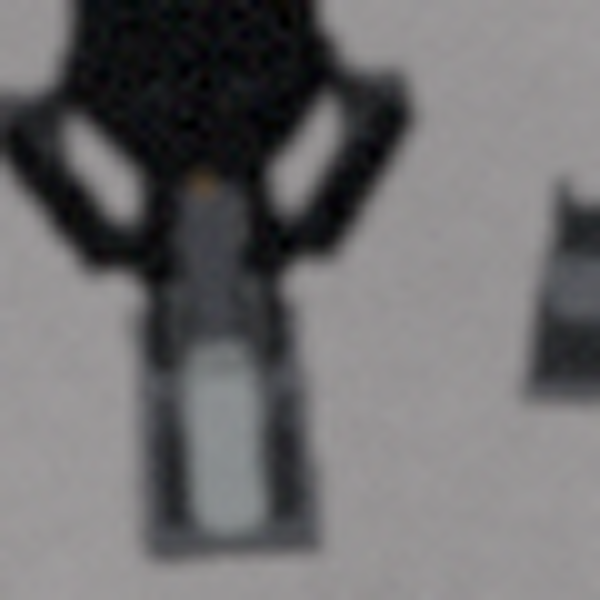

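>>> apply_moves(targets=[[0,0,-1.5,0,10],[0,0,-3,0,10],[0,0,-3,0,10]])

```text
t: 24.0
tcp_pos: [562.0, 319.8, 33.1]
ee_rot: [0.002, -0.594, 0.804, -0.001]
contact_force: [-10.1, -6.2, 29.7]
finger_gap: 16.3
```

```bash
python3 st.py
```

```text
t 24.0 tcp [562.  319.8  33.1] yawY 2.843 gap 16.3 F [-10.1  -6.2  29.7] M [-0.93  1.98  0.05] q [ 0.39  0.53 -0.08  0.96 -0.   -0.88]
```

>>> apply_moves(targets=[[0,0,2.5,0,10],[0,0,2.5,0,14],[0,0,2.5,0,20],[0,0,2.5,0,26],[0,0,2.5,0,32]])

```text
t: 24.42
tcp_pos: [561.4, 320.0, 31.4]
ee_rot: [-0.0, -0.594, 0.804, 0.0]
contact_force: [0.6, -0.3, 1.0]
finger_gap: 31.8
```

>>> apply_moves(targets=[[0,0,0,0,40],[0,0,0,0,40],[0,0,0,0,40],[0,0,0,0,40]])

```text
t: 24.75
tcp_pos: [561.5, 320.0, 31.7]
ee_rot: [-0.0, -0.594, 0.804, 0.0]
contact_force: [0.7, 0.2, 0.7]
finger_gap: 40.4
```

```bash
python3 st.py; python3 - <<'E'
from f7 import *
s=env.snapshot("side");crop(s["color"][:,:,::-1],280,140,60,60,10,"side29c.png")
E
```

```text
t 24.75 tcp [561.5 320.   31.7] yawY 2.844 gap 40.4 F [0.7 0.2 0.7] M [ 0.01  0.02 -0.02] q [ 0.39  0.53 -0.07  0.96  0.   -0.88]
```

View pics/side29c.png

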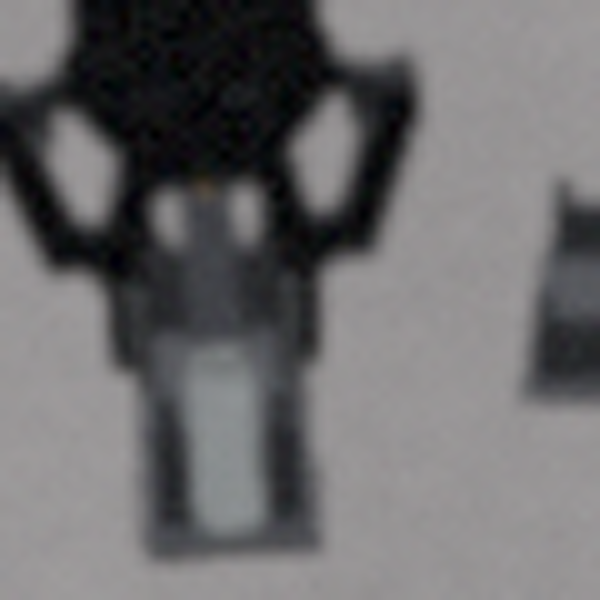

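>>> apply_moves(targets=[[0,0,10,0,50],[0,0,35,0,60],[0,0,70,0,60],[0,0,105,0,60],[0,0,130,0,60]])

```text
t: 25.42
tcp_pos: [562.0, 320.2, 166.0]
ee_rot: [0.002, -0.594, 0.804, -0.0]
contact_force: [1.4, 0.1, -0.5]
finger_gap: 60.3
```

>>> apply_moves(targets=[[-30,0,15,0,60],[-65,0,30,0,60],[-105,0,40,0,60],[-140,0,40,0,60],[-160,0,40,0,60]])

```text
t: 25.83
tcp_pos: [398.4, 319.8, 203.8]
ee_rot: [0.001, -0.595, 0.804, 0.0]
contact_force: [0.1, 0.7, 1.2]
finger_gap: 59.9
```

```bash
python3 st.py; python3 - <<'E'
from f7 import *
s=env.snapshot("side");cv2.imwrite("pics/side30.png",s["color"][:,:,::-1]);crop(s["color"][:,:,::-1],280,145,110,60,7,"side30c.png")
s=env.snapshot("top");cv2.imwrite("pics/top30.png",s["color"][:,:,::-1]);crop(s["color"][:,:,::-1],195,120,110,100,7,"top30c.png")
E
```

```text
t 25.83 tcp [398.4 319.8 203.8] yawY 2.844 gap 59.9 F [0.1 0.7 1.2] M [ 0.05 -0.03  0.01] q [ 0.51  0.2  -0.13  1.24  0.   -0.76]
```

View pics/side30c.png

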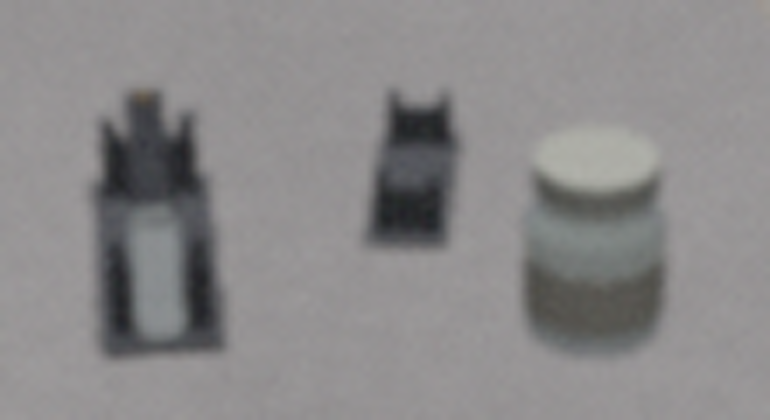

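View pics/top30c.png

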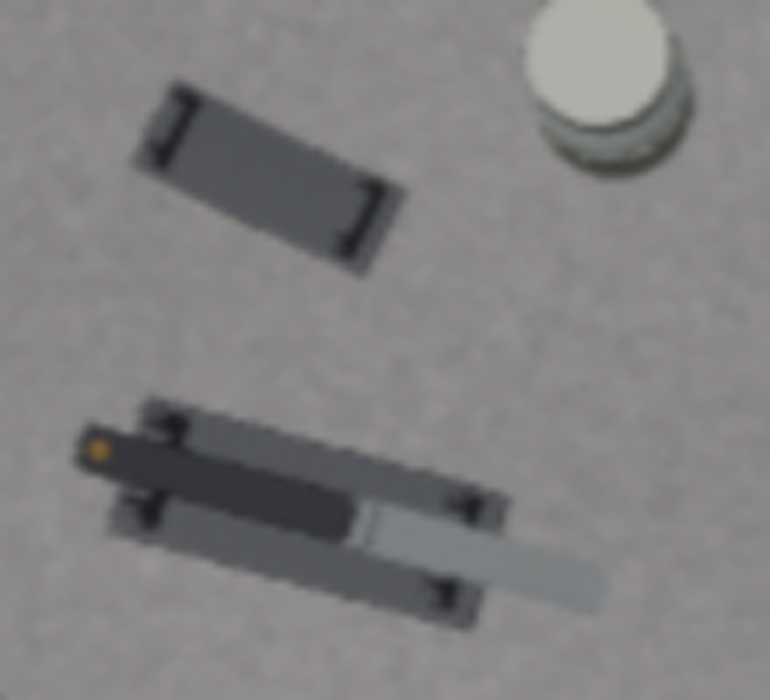

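View pics/top30.png

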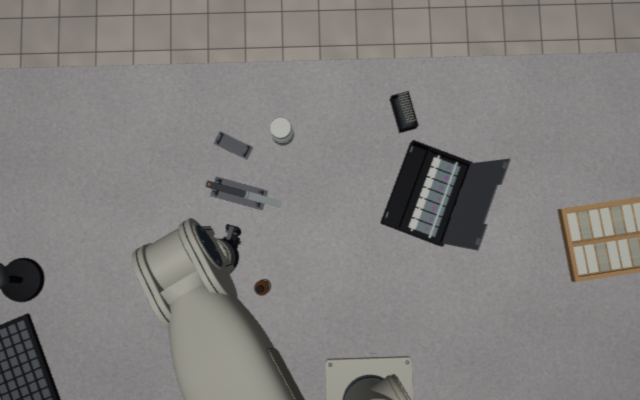

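View pics/side30.png

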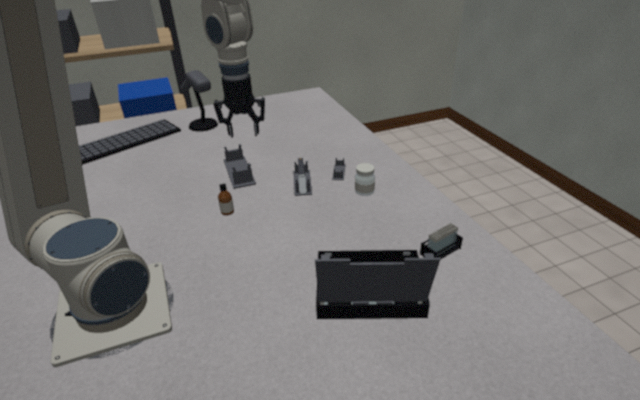

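```bash
python3 - <<'E'
from h import *
print(env.job_done())
s=env.snapshot("top");crop(s["color"][:,:,::-1],195,90,320,170,2.4,"end.png")
E
```

```text
the job is handed in; nothing more can be done
None
the job is handed in; nothing more can be done
```

The chamber is open and the spatula is back in its rest; I handed the job in at about 26 s.

**How it was done**
- I took the spatula from its rest. Because the tool can't be tilted, I turned the spatula in the grip to about 44° by pressing its rear on the rest's blade cradle, then its tip against the outside of the chamber's front wall.
- I put the blade in through the recess and levered the lid out of its catches over the front wall. I then carried the lid slowly past upright on to its stop.
- I laid the spatula back in the rest and moved the arm clear.

**Last checks, from both cameras just before handing in**
- The lid stands open by itself. The seven slides look in order. The rack, jar, bottle and look-alike rests appear where they were.
- The spatula lies in both cradles, looks flat and points the same way, but sits about 4–5 mm farther back than before. I left it, since moving it again risked more than it would gain.

**What did not go cleanly**
- My first push against the wall jammed at about 50 N on the wrist. I backed off and lifted while pressing, which worked.
- My first attempt to seat the spatula in the rest read about 40 N with a sideways load. I shifted about 3 mm and reseated it, again pressing to about 30 N before letting go.
- The two cameras disagreed by about 5 mm, so I relied on the top camera and on contact.
- A picture I tried to take after handing in was refused, so there is no check from after that point.

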